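Lay the fire: log-cabin stack in the grill's fire drawer

ROBOT

A 6-joint arm with a two-finger parallel gripper is mounted at the origin on the work surface. World frame = base frame: x ahead of the robot, y to its left, z up, the work surface at z = 0. Lengths are in mm, angles in rad, forces in N, time in s.
With the tool pointing down it reaches from about 275 to 750 mm from the base axis. Payload 10.2 kg.
Tool frame: the origin (TCP) lies on the centre line of the jaws, within the pads' length; the fingertips stand 11 mm ahead of it and the grasp point (between the pads) lies 8 mm behind it; z points along the fingers, y is the line along which they close (so a half turn about z gives the same grasp; the last joint's range is limited). The gripper opens to 85 mm and grips with 20 to 120 N. Pads are 22 mm wide; open, the fingers measure 114 mm over their backs; the gripper's body (76 mm by 85 mm) begins 54 mm behind the grasp point. The pads swing forward as they close: fully open they stand 13 mm farther back than shut.
Start: joints at [1.022, 0.313, 1.498, -0, 1.331, -0.223], TCP at [168.048, 497.384, 242.294] pointing down, gripper open.
Joint ranges: [-2.94, 2.94], [-0.97, 2.17], [0.19, 2.56], [-1.23, 4.37], [0.02, 3.11], [-2.88, 2.88]. Speed limits (rad/s): [2.39, 2.39, 3.01, 3.14, 3.14, 3.14].

INTERFACE

Orientations are given as a rotation vector (axis times angle).
In Python, from bench import sense, snapshot, camera_info, job gives the robot as it stands. The module is installed in compiled form; this text tells all that it offers.
- The arm moves only by the tool move_arm, never from a script. Its argument "series" is a list of rows, each a list of 3 entries, a list of its own where there are three numbers: the shift along the tool's x, y, z normalised to -1 to 1, where 1 is 300 mm, then the turn, a rotation vector about the tool's x, y, z normalised to -1 to 1, where 1 is pi/2 rad, then the opening, from 0 (shut) to 1 (fully open). In form: [[[tx, ty, tz], [ax, ay, az], gripper], ...]. A call has 1 to 5 rows; each row is the pose to reach, as a shift and turn from the pose commanded when the call began, along the tool's axes at that moment; what a row does not reach only later rows make up. A row lasts 1/8 s, in which the tool goes at most 62.5 mm and 10.7 degrees, less where a joint would pass 70% of its speed; a pose out of reach is approached as far as the arm can. A call with a number of a shift or a turn outside -1 to 1 is refused whole. A call with a gripper value outside its range is refused whole. The fingers move at their own pace and stop on an object; "newtons" is the grip in N (left out, the last holds). Time passes only in rows, so rows that repeat a pose let the fingers close. It gives the time, the measured TCP pose, the force, the opening and the grip force at its end, in the units of the state.
- sense(): the state, without advancing time (a new reading comes with each control period).
- snapshot(name): name is "scene" or "top" or "wrist"; returns (picture, depth): 400x640x3 uint8, red, green, blue; 400x640 float32, mm along the optical axis (not along the pixel's ray), 0 where there is no reading.
- camera_info(name): a dict with "intrinsics" (3x3 intrinsics, pixels), "R" (3x3) and "t" (3): a world point X has camera coordinates R X + t; the wrist camera has in their place "mount" (4x4, takes a point from camera to tool coordinates, whose origin is the TCP and whose axes are the flange's). Camera axes: x right, y down, z forward; pixel columns grow to the right and rows downward; lengths in mm; the calibration is good to about 2 mm. A picture is of the moment at which its call begins: read the wrist's pose just before it. camera_info takes no time and is no camera call.
- job.close_job(): hands the job in; it is judged then, once.
The state is a dict: "t": time; "joint_positions": joint angles; "dq": joint speeds; "effort": joint torques, N m; "ee_pos": TCP position; "orientation": TCP orientation; "force": force on the tool from outside, world axes, zero at the start; "wrist_torque": the same for the moment, N m; "width": opening from 0.0 (shut) to 1.0 (fully open); "grip_force": force on a finger pad.
Only numpy, scipy, OpenCV 4.12 (cv2) and the standard library are available. Lean on these libraries where they do the work, as an engineer would, in place of code of your own. Each camera call takes 0.05 s, during which the arm holds its last target. There are 200 camera calls.

TASK

Finish laying the fire in the grill's drawer, log-cabin fashion: three sticks are in already, so lay one loose stick beside the single upper one to complete the second pair, then the last two squarely across that pair, each pair centred and spaced like the first. Then slide the loaded drawer into the grill until it is past its catches and its front plate is flush against the grill, the stack still standing as built. Set each stick down gently onto what is below it (do not drop it or press it), do not ram the drawer, and leave the other things on the counter where they are.

Things in the scene. Friction and masses are not known exactly. Their poses are not given: they have to be found in the camera images.
- grill: tabletop wood grill of dark steel, bar grate on top: firebox 240 deep, 280 wide, top 214 mm above the counter; fixed on a grey hearth slab 15 mm thick, 300 mm wide, that runs 280 mm out before the mouth. Origin: at counter level under the firebox's middle; z up, x points straight in through the mouth (the way the drawer goes in), y left. Flat front face at x = -120 mm
- front: the grill's front of dark sheet steel round the mouth, with the heat hood; its flat face is the plane that the drawer's plate closes against. The mouth is 208 mm wide and reaches 118 mm above the slab. Same origin and axes as the grill
- hood (a point): middle of the front edge of a flat steel heat hood 250 mm wide that juts 40 mm out from the front face above the mouth, its underside here 178 mm above the counter: near home there is no room for a gripper straight above the handle
- lead_in (a point): middle between the open ends of two flared lead-ins on the slab, 45 mm before the front face and about 215 mm apart here; they narrow over 30 mm to low guide rails (10 mm high) that leave the drawer's pan 3 mm of play each side
- catch (a point): middle between two sprung brass roller catches just inside the jambs. They resist the drawer from 11 mm to 2.5 mm before home with roughly 8 N on top of its sliding friction (5 to 10 N), then click over and hold it in
- drawer: loose steel fire drawer, 0.4 kg: pan 180 x 180 mm, floor 3 mm, walls 22 mm high, at its -x end a front plate 230 wide, 60 mm high (it clears the rails), rear face at x = -90 mm. Origin: middle of the underside, on the slab; x points into the grill, y left, z up. Home: plate against the front face, origin at x = -30 mm in the grill frame. It starts clear of the mouth, askew
- handle (a point): middle of the drawer's handle, a round steel bar 12 mm thick, 120 mm long across the drawer (along its y), 45 mm before the plate (x = -139 mm) and 55 mm above the drawer's underside, joined to the plate by struts 50 mm either side of the middle
- place_plate (a point): point in the drawer, on its centre line, 45 mm towards the plate: below the ideal middle of a stick lying across the drawer at the plate end, first or third layer
- place_back (a point): the same 45 mm towards the back wall (the grill side), first or third layer
- place_left (a point): point in the drawer 45 mm left (drawer's +y) of its middle: below the ideal middle of a second-layer stick lying along the drawer (its x)
- place_right (a point): the same 45 mm right (drawer's -y) of the middle
- base_a: split stick already lying in the pan across the drawer (along the drawer's y), centred about 45 mm towards the plate; 140 mm long, 22 to 29 mm wide, 17 to 33 mm thick. Origin: middle of its underside; x along its length, z up
- base_b: as base_a, centred about 45 mm towards the back wall; the two lie about 90 mm apart, centre to centre
- base_c: as base_a, but lying on top of base_a and base_b, along the drawer (its x), about 45 mm right of the middle: the first stick of the second layer
- stick_1: loose split stick of pale firewood with a strip of bark, lying flat on the counter; 140 mm long, 22 to 29 mm wide, 17 to 33 mm thick: every stick differs and the sizes are not measured. About 50 g. Origin: middle of its underside; x along its length, z up
- stick_2: loose split stick of pale firewood with a strip of bark, lying flat on the counter; 140 mm long, 22 to 29 mm wide, 17 to 33 mm thick: every stick differs and the sizes are not measured. About 50 g. Origin: middle of its underside; x along its length, z up
- stick_3: loose split stick of pale firewood with a strip of bark, lying flat on the counter; 140 mm long, 22 to 29 mm wide, 17 to 33 mm thick: every stick differs and the sizes are not measured. About 50 g. Origin: middle of its underside; x along its length, z up
- board: bystander: bamboo chopping board 350 x 150 x 16 mm with cut green peppers, lying flat; origin on the underside 160 mm from the broad end, x towards that end
- knife: bystander: small kitchen knife 225 mm long, black handle, lying flat; origin where blade and handle meet
- garlic: bystander: white garlic bulb, 54 mm across, 53 mm high
- oil: bystander: green glass oil bottle, 66 mm across, 230 mm high
- mill: bystander: dark wooden pepper mill, 58 mm across, 186 mm high
- bowl: bystander: blue ceramic bowl, 120 mm across, 50 mm high
- matches: bystander: cardboard match box 110 x 60 x 22 mm
Not all that is in view belongs to the job. What is shaped like the base_b but red or turquoise is not meant.

How it is judged:
By the outcome, as a careful person would: the job done as asked, in the order asked, and still so for the second after the job is handed in, with the robot touching nothing.
It also fails if it takes over 72 s, if anything falls off the work surface, if the arm or the gripper's body presses on something with over 40 N, if the wrist force passes 120 N, or if a joint passes its speed limit or range.

## Working session

There is one attempt and no reset: what is moved stays moved. The work goes in short steps, Python scripts to look and compute and a tool call to move; the robot and the scene stay as the last step left them, time stands still between calls to the robot, and variables do not carry over. Pictures are saved under pics/ and viewed, at most 10 in all, crops included, and the job is handed in when it is done.

Besides the shell and the picture viewer there is one more tool, called as name([rows], argument=value, ...), one row to a line, values as JSON. move_arm: Moves the arm, as the interface text tells. Scaled input: -1 to 1 covers 300 mm each way for a shift and pi/2 rad each way for a turn. Its arguments: {"type":"object","properties":{"series":{"type":"array","items":{"type":"array"}},"newtons":{"type":"number"}},"required":["series"]}

```bash
mkdir -p pics; cat > h.py <<'E'
import numpy as np, cv2
from bench import sense, snapshot, camera_info, job
from scipy.spatial.transform import Rotation as Ro
def cloud(name):
    s=sense(); im,d=snapshot(name); c=camera_info(name); K=np.array(c['intrinsics'])
    v,u=np.mgrid[:400,:640]
    P=np.stack([(u-K[0,2])/K[0,0]*d,(v-K[1,2])/K[1,1]*d,d],-1)
    if name=='wrist':
        M=np.array(c['mount']); P=P@M[:3,:3].T+M[:3,3]
        P=P@Ro.from_rotvec(s['orientation']).as_matrix().T+np.array(s['ee_pos'])
    else:
        P=(P-np.array(c['t']))@np.array(c['R'])
    P[d==0]=np.nan
    return im,d,P
def save(fn,im): cv2.imwrite('pics/'+fn,cv2.cvtColor(im,cv2.COLOR_RGB2BGR))
E
python3 - <<'E'
from h import *
print(sense())
for n in('top','scene'):
    im,d,P=cloud(n); np.savez(n+'0.npz',im=im,d=d,P=P); save(n+'0.png',im)
    c=camera_info(n);print(n,c)
print(camera_info('wrist'))
E
```

```text
{'t': 0.0, 'joint_positions': array([ 1.02161354e+00,  3.13459892e-01,  1.49842001e+00, -5.13715956e-06,
        1.33101913e+00, -2.23396211e-01]), 'dq': array([ 0.00148796,  0.00143641, -0.00254649, -0.00049416, -0.00155358,
       -0.00051885]), 'effort': array([-1.11328345e-04, -4.12272298e+01, -2.59736717e+01, -2.35697016e-04,
        4.26205239e-03,  1.40092234e-05]), 'ee_pos': array([167.91008277, 497.16994237, 241.73643729]), 'orientation': array([-5.09403178e-01, -3.09952351e+00,  1.90350595e-03]), 'force': array([ 0.64212696, -0.51647095, -0.22451142]), 'wrist_torque': array([ 0.00034542,  0.04783143, -0.04720395]), 'grip_force': 0.0, 'width': 0.9978079379950063}
top {'intrinsics': array([[421.32918587,   0.        , 320.87265922],
       [  0.        , 421.32918587, 197.10615587],
       [  0.        ,   0.        ,   1.        ]]), 'R': array([[ 0.011331  , -0.99985637, -0.01260347],
       [-0.98663502, -0.00913042, -0.16268979],
       [ 0.16255135,  0.01427846, -0.98659677]]), 't': array([ -21.03403958,  499.86444151, 1455.69226762])}
scene {'intrinsics': array([[451.73
[... 171 characters left out ...]
9626144, -0.01191775],
       [ 0.70241842, -0.06880153, -0.70843116],
       [-0.7066026 ,  0.05224463, -0.70567929]]), 't': array([  10.11853206, -235.24254834, 1690.78509791])}
{'intrinsics': array([[303.33944813,   0.        , 322.38971052],
       [  0.        , 303.33944813, 202.37864408],
       [  0.        ,   0.        ,   1.        ]]), 'mount': array([[ 9.94078201e-04, -9.64142157e-01, -2.65384463e-01,
         6.66734110e+01],
       [ 9.99998852e-01,  6.54845181e-04,  1.36674623e-03,
         7.17850965e-01],
       [-1.14395192e-03, -2.65385517e-01,  9.64141701e-01,
        -1.32521393e+02],
       [ 0.00000000e+00,  0.00000000e+00,  0.00000000e+00,
         1.00000000e+00]])}
```

View pics/top0.png

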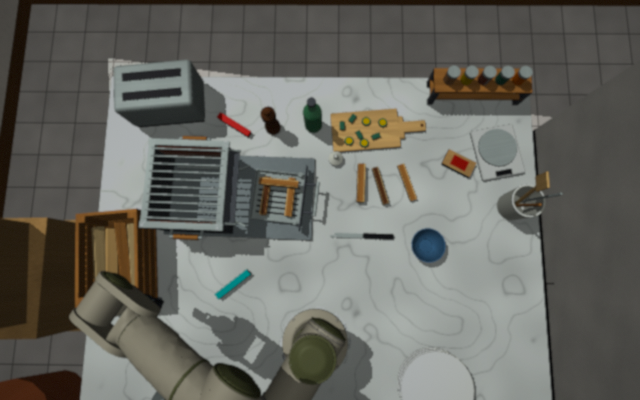

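View pics/scene0.png

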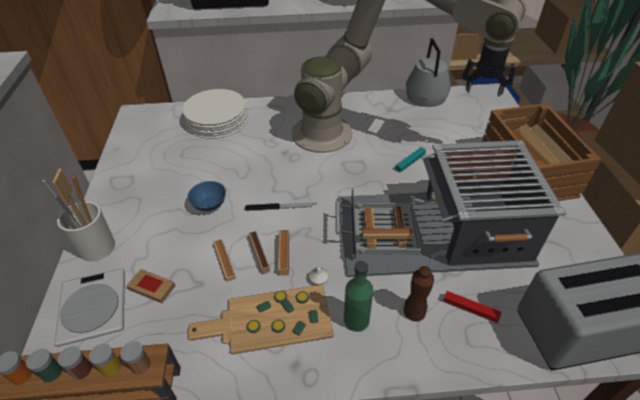

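Top view: the grill is at (188,185), with the drawer askew at (282,198) and its handle at about (320,206). Candidates for sticks are the loose ones at (362,183), (381,186) and (407,182). The red one at (236,125) and the turquoise one at (234,284) are decoys. The three already stacked are at about (280,198). I choose the three loose pale-wood sticks.

```bash
cat >> h.py <<'E'
def rect(P,mask):
    Q=P[mask]; r=cv2.minAreaRect(Q[:,:2].astype(np.float32)); return r,np.median(Q[:,2]),np.percentile(Q[:,2],[5,95])
E
python3 - <<'E'
from h import *
z=np.load('top0.npz');P=z['P'];im=z['im']
for n,(u,v) in dict(s1=(362,183),s2=(381,186),s3=(407,182),garlic=(336,159),knife=(365,236),handle=(321,206),c=(281,183),a=(291,200),b=(268,198),slab=(308,165),slab2=(250,230),grillfront=(228,190),oil=(312,118),plate=(313,205)).items(): print(n,np.round(P[v,u],0))
# stick rects
for (u0,v0,u1,v1) in [(352,162,371,206),(372,164,391,208),(396,162,420,204)]:
    m=np.zeros((400,640),bool);m[v0:v1,u0:u1]=1; m&=(P[...,2]>9)
    print(rect(P,m),m.sum())
m=np.zeros((400,640),bool);m[150:245,225:330]=1
cr=cv2.resize(im[145:250,140:430],None,fx=2.75,fy=2.75,interpolation=cv2.INTER_CUBIC);save('crop1.png',cr)
E
```

```text
s1 [ 554. -163.   31.]
s2 [ 545. -231.   26.]
s3 [ 562. -327.   18.]
garlic [640. -69.  42.]
knife [ 365. -174.   17.]
handle [474. -16.   3.]
c [546. 125.  60.]
a [488.  90.  43.]
b [496. 173.  34.]
slab [623.  33.  14.]
slab2 [383. 237.  14.]
grillfront [498. 283. 179.]
oil [753.  16. 154.]
plate [478.  13.  -2.]
(((555.7457275390625, -154.82554626464844), (31.39463233947754, 138.9783477783203), 89.89544677734375), np.float64(32.25966594954765), array([21.57908184, 37.50308153])) 320
(((553.2657470703125, -231.3397216796875), (150.2693328857422, 55.4036750793457), 4.652369499206543), np.float64(25.733016988779994), array([15.36712427, 31.78811091])) 279
(((561.6390991210938, -323.64935302734375), (72.12224578857422, 136.43438720703125), 87.53205871582031), np.float64(18.672670645929536), array([11.55694386, 23.44458679])) 300
```

View pics/crop1.png

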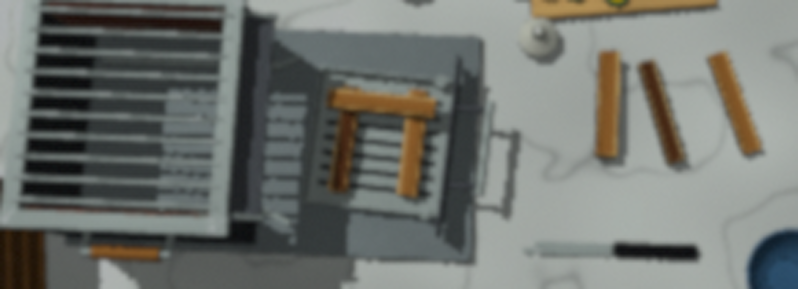

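The crop confirms three plain wood sticks at crop (609,105), (664,113) and (735,103), and the drawer with its U of three sticks at (385,140). I'll move to close wrist views.

```bash
cat >> h.py <<'E'
def Rt(psi,tilt=0):  # psi: heading (deg) of tool x with tool down; tilt (deg): about tool x
    c,s=np.cos(np.radians(psi)),np.sin(np.radians(psi))
    return np.array([[c,s,0],[s,-c,0],[0,0,-1.]]) @ Ro.from_euler('x',tilt,degrees=True).as_matrix()
def plan(*targets):  # (x,y,z,psi[,tilt])
    s=sense(); R=Ro.from_rotvec(s['orientation']).as_matrix(); p=np.array(s['ee_pos'])
    print('t',round(s['t'],2),'p',p.round(1),'rv',Ro.from_matrix(R).as_rotvec().round(3),'F',s['force'].round(1),'w',round(s['width'],3),'q',s['joint_positions'].round(2))
    for t in targets:
        sh=R.T@(np.array(t[:3])-p); a=Ro.from_matrix(R.T@Rt(*t[3:])).as_rotvec()
        print(t,(sh/300).round(4).tolist(),(a/(np.pi/2)).round(4).tolist(),'mm',np.linalg.norm(sh).round(),'deg',np.degrees(np.linalg.norm(a)).round(1))
E
python3 - <<'E'
from h import *
plan((250,400,320,180),(450,90,320,180))
E
```

```text
t 0.1 p [167.9 497.2 241.8] rv [-5.09e-01 -3.10e+00  2.00e-03] F [-0.  -0.5  1.1] w 1.0 q [ 1.02  0.31  1.5  -0.    1.33 -0.22]
(250, 400, 320, 180) [-0.3628, -0.2197, -0.2605] [-0.0007, -0.0003, -0.2074] mm 149.0 deg 18.7
(450, 90, 320, 180) [-1.3251, -0.9853, -0.2598] [-0.0007, -0.0003, -0.2074] mm 501.0 deg 18.7
```

move_arm([
  [[0,0,-0.2],[0,0,-0.1],1],
  [[-0.12,-0.08,-0.27],[0,0,-0.207],1],
  [[-0.36,-0.22,-0.27],[0,0,-0.207],1],
  [[-0.6,-0.44,-0.27],[0,0,-0.207],1],
  [[-0.78,-0.56,-0.27],[0,0,-0.207],1],
])

```text
t: 0.72
ee_pos: [303.7, 309.2, 323.1]
orientation: [-0.0, -3.141, 0.0]
force: [1.3, 0.8, 0.2]
width: 1.001
grip_force: 0.0
```

```bash
python3 - <<'E'
from h import *
plan((430,90,300,180))
E
```

```text
t 0.72 p [303.7 309.2 323.1] rv [-0.    -3.141  0.   ] F [1.3 0.8 0.2] w 1.001 q [ 0.52  0.06  1.6  -0.    1.49 -1.05]
(430, 90, 300, 180) [-0.4212, -0.7306, 0.0771] [-0.0001, -0.0001, -0.0001] mm 254.0 deg 0.0
```

move_arm([
  [[-0.2,-0.35,0.05],[0,0,0],1],
  [[-0.4,-0.7,0.08],[0,0,0],1],
  [[-0.42,-0.73,0.08],[0,0,0],1],
  [[-0.42,-0.73,0.08],[0,0,0],1],
  [[-0.42,-0.73,0.08],[0,0,0],1],
])

```text
t: 1.35
ee_pos: [430.0, 88.9, 298.4]
orientation: [-0.009, -3.14, 0.0]
force: [0.3, 0.9, -0.5]
width: 1.001
grip_force: 0.0
```

```bash
python3 - <<'E'
from h import *
plan((500,-230,280,180))
im,d,P=cloud('wrist'); np.savez('w1.npz',im=im,d=d,P=P); save('w1.png',im)
E
```

```text
t 1.35 p [430.   88.9 298.4] rv [-0.009 -3.14   0.   ] F [ 0.3  0.9 -0.5] w 1.001 q [-0.06  0.08  1.63 -0.    1.43 -1.63]
(500, -230, 280, 180) [-0.2396, -1.0616, 0.0611] [-0.0002, -0.0012, -0.0038] mm 327.0 deg 0.4
```

View pics/w1.png

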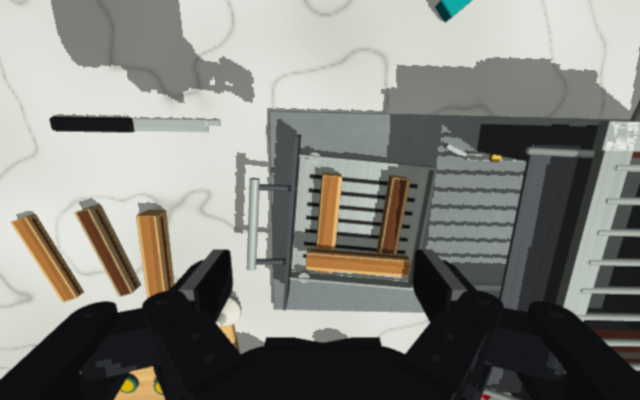

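The wrist view shows the drawer: stick a at (330,212), b at (394,213), c at (358,262), handle bar at u≈252 from v=180 to 268, and plate at u≈295. The loose sticks are at (155,252), (107,250) and (45,258).

```bash
cat >> h.py <<'E'
def box(P,u0,v0,u1,v1,zlo,zhi):
    m=np.zeros(P.shape[:2],bool);m[v0:v1,u0:u1]=1; m&=(P[...,2]>zlo)&(P[...,2]<zhi); return m
def desc(n,P,m):
    Q=P[m]; (c,(w,h),a)=cv2.minAreaRect(Q[:,:2].astype(np.float32))
    q=Q[:,:2]-Q[:,:2].mean(0); e=np.linalg.svd(q,full_matrices=False)[2][0]
    if e[0]<0 and abs(e[0])>.5: e=-e
    A=np.c_[q,np.ones(len(q))]; pl=np.linalg.lstsq(A,Q[:,2],rcond=None)[0]
    print(n,'n',m.sum(),'c',np.round(c,1),'wh',np.round(sorted((w,h)),1),'axis deg',round(np.degrees(np.arctan2(e[1],e[0])),1),'z med',Q[:,2].mean().round(1),'p5,50,95',np.percentile(Q[:,2],[5,50,95]).round(1),'slope',pl[:2].round(3))
E
python3 - <<'E'
from h import *
z=np.load('w1.npz');P=z['P'];im=z['im']
desc('s3',P,box(P,5,205,88,305,9,60)); desc('s2',P,box(P,70,198,140,300,9,60)); desc('s1',P,box(P,132,203,176,262,9,60))
desc('a',P,box(P,312,168,346,247,36,80)); desc('b',P,box(P,378,168,412,247,33,80)); desc('c',P,box(P,300,248,414,280,52,95))
desc('handle',P,box(P,242,176,262,272,55,80)); desc('plate',P,box(P,270,130,302,312,66,82))
desc('wallback',P,box(P,415,165,440,255,30,48));
for (u,v) in [(370,210),(290,300),(450,140),(100,180),(430,210)]: print((u,v),P[v,u].round(1))
cr=cv2.resize(im[90:320,225:545],None,fx=2.5,fy=2.5,interpolation=cv2.INTER_CUBIC);save('crop2.png',cr)
E
```

```text
s3 n 2242 c [ 549.9 -280.1] wh [123.  139.9] axis deg 0.1 z med 18.1 p5,50,95 [10.8 18.4 26.6] slope [-0.029  0.071]
s2 n 2429 c [ 559.2 -233.7] wh [103.7 176.8] axis deg 1.4 z med 23.0 p5,50,95 [10.9 25.9 28.3] slope [-0.023  0.058]
s1 n 1418 c [ 529.9 -155.4] wh [29.1 80.5] axis deg 0.2 z med 28.4 p5,50,95 [12.  32.3 33.9] slope [ 0.015 -0.396]
a n 1394 c [483.8  97.8] wh [ 26.5 100.6] axis deg -5.2 z med 43.1 p5,50,95 [41.4 43.2 44.5] slope [0.005 0.   ]
b n 1372 c [487.8 186.7] wh [ 25.2 100.6] axis deg -6.9 z med 42.6 p5,50,95 [35.9 43.2 44.6] slope [0.017 0.128]
c n 2092 c [551.  136.6] wh [ 26.3 139.5] axis deg 84.8 z med 62.2 p5,50,95 [55.3 63.  64.4] slope [ 0.164 -0.013]
handle n 952 c [491.7   3.8] wh [ 18.2 120.4] axis deg -5.3 z med 75.2 p5,50,95 [71.4 75.6 77.6] slope [-0.019 -0.214]
plate n 836 c [494.9  35.6] wh [ 30.7 229.8] axis deg -5.6 z med 73.7 p5,50,95 [66.7 75.4 77. ] slope [0.029 0.307]
wallback n 419 c [480.8 231.1] wh [ 28.4 120. ] axis deg -1.8 z med 36.4 p5,50,95 [31.1 37.5 39.2] slope [-0.008 -0.017]
(370, 210) [488.2 157.2  18.6]
(290, 300) [633.9  38.7  16.9]
(450, 140) [391.4 261.7  15.7]
(100, 180) [ 4.466e+02 -2.307e+02  4.000e-01]
(430, 210) [489.2 243.1  16.8]
```

View pics/crop2.png

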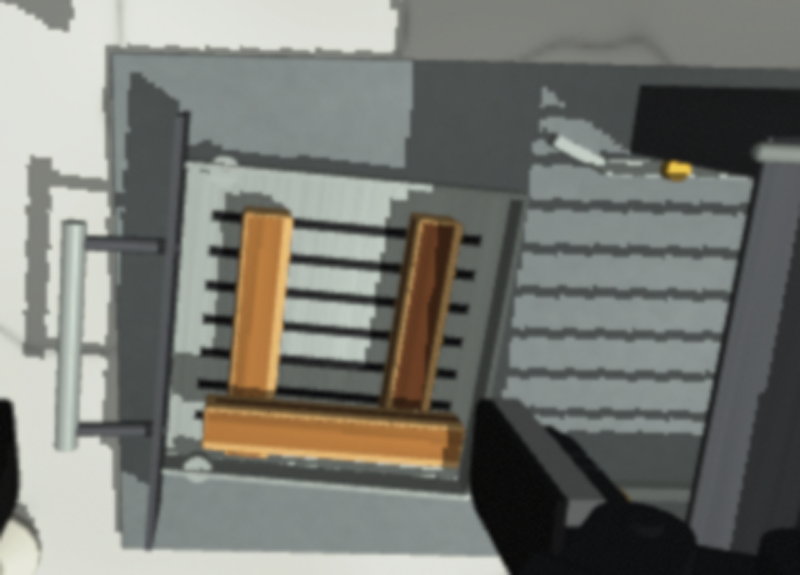

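```bash
python3 - <<'E'
from h import *
z=np.load('w1.npz');P=z['P']
desc('handletop',P,box(P,242,176,262,272,74,80)); desc('platetop',P,box(P,270,130,302,312,74,82))
desc('ctop',P,box(P,300,248,414,280,61.5,95)); desc('btop',P,box(P,378,168,412,247,42,80));desc('atop',P,box(P,312,168,346,247,42,80))
E
```

```text
handletop n 741 c [491.6   2.9] wh [ 14.2 120.4] axis deg -5.8 z med 76.0 p5,50,95 [74.3 76.  77.7] slope [-0.002 -0.025]
platetop n 588 c [496.2  48.8] wh [  4.2 229.8] axis deg -5.8 z med 75.9 p5,50,95 [74.7 75.9 77.1] slope [-0.006 -0.048]
ctop n 1717 c [551.1 136.7] wh [ 25.3 139.1] axis deg 84.9 z med 63.2 p5,50,95 [62.  63.2 64.5] slope [0.    0.001]
btop n 1136 c [486.2 186.8] wh [23.7 96.7] axis deg -6.8 z med 43.4 p5,50,95 [42.3 43.4 44.7] slope [-0.001 -0.005]
atop n 1236 c [483.9  98.1] wh [ 25.7 100.4] axis deg -5.2 z med 43.3 p5,50,95 [42.2 43.3 44.5] slope [-0.001 -0.006]
```

move_arm([
  [[-0.05,-0.2,0],[0,0,0],1],
  [[-0.1,-0.4,0],[0,0,0],1],
  [[-0.15,-0.6,0.03],[0,0,0],1],
  [[-0.18,-0.8,0.06],[0,0,0],1],
  [[-0.2,-1,0.06],[0,0,0],1],
])

```text
t: 2.02
ee_pos: [489.1, -208.4, 280.8]
orientation: [0.002, -3.141, -0.002]
force: [1.1, 0.0, 0.4]
width: 0.999
grip_force: 0.0
```

move_arm([
  [[0,0,0],[0,0,0],1],
  [[0,0,0],[0,0,0],1],
])

```text
t: 2.28
ee_pos: [489.0, -206.6, 281.3]
orientation: [0.001, -3.141, -0.001]
force: [0.3, 0.0, -0.3]
width: 1.0
grip_force: 0.0
```

```bash
python3 - <<'E'
from h import *
plan((500,-230,280,180))
im,d,P=cloud('wrist'); np.savez('w2.npz',im=im,d=d,P=P); save('w2.png',im)
m=((P[...,2]>8)&(P[...,2]<45)).astype(np.uint8)
n,L,st,ce=cv2.connectedComponentsWithStats(m)
for i in range(1,n):
    if 1000<st[i,4]<12000:
        M=(L==i); desc(('ALL',st[i].tolist()),P,M); zt=np.percentile(P[M][:,2],80); desc('top',P,M&(P[...,2]>zt-3))
E
```

```text
t 2.27 p [ 489.  -206.6  281.3] rv [ 1.000e-03 -3.141e+00 -1.000e-03] F [ 0.3  0.  -0.3] w 1.0 q [-0.62  0.3   1.41  0.    1.43 -2.19]
(500, -230, 280, 180) [-0.0365, -0.078, 0.0044] [0.0004, -0.0001, 0.0005] mm 26.0 deg 0.1
('ALL', [106, 0, 101, 90, 6015]) n 6015 c [ 341.7 -389. ] wh [ 97.  106.3] axis deg 113.6 z med 22.9 p5,50,95 [ 9.9 21.4 41.9] slope [ 0.033 -0.133]
top n 1491 c [ 343.2 -388.7] wh [ 93.8 106.7] axis deg 13.1 z med 37.2 p5,50,95 [30.2 37.1 44.2] slope [ 0.014 -0.013]
('ALL', [267, 64, 184, 20, 2659]) n 2659 c [ 369.4 -160.8] wh [ 20.2 226.1] axis deg 89.3 z med 12.1 p5,50,95 [ 8.4 12.7 15.8] slope [-0.031 -0.033]
top n 1407 c [ 368.3 -219.5] wh [ 19.3 108.6] axis deg 88.8 z med 14.5 p5,50,95 [12.6 14.5 16.1] slope [-0.023  0.002]
('ALL', [499, 142, 38, 78, 1305]) n 1305 c [502.6  45.6] wh [  5.4 105.3] axis deg -5.8 z med 29.2 p5,50,95 [16.  29.3 43.5] slope [0.301 3.108]
top n 389 c [499.7  46.4] wh [ 3.2 99.2] axis deg -5.8 z med 40.3 p5,50,95 [36.1 40.4 44.4] slope [-0.001  0.041]
('ALL', [282, 164, 46, 101, 1847]) n 1847 c [ 550.4 -227.7] wh [ 24.  139.6] axi
[... 558 characters left out ...]
5 [12.4 18.9 20.3] slope [ 0.04  -0.113]
top n 1782 c [ 565.  -325.4] wh [ 26.4 139.7] axis deg 18.7 z med 19.0 p5,50,95 [17.4 19.  20.3] slope [ 0.001 -0.001]
('ALL', [0, 229, 155, 129, 10875]) n 10875 c [ 697.  -578.7] wh [218.3 234.4] axis deg 117.2 z med 22.0 p5,50,95 [13.1 22.7 27.1] slope [ 0.046 -0.005]
top n 4712 c [ 664.7 -589.2] wh [127.4 265. ] axis deg -56.7 z med 25.9 p5,50,95 [23.5 26.2 27.4] slope [ 0.003 -0.014]
('ALL', [229, 264, 193, 90, 7524]) n 7524 c [ 740.8 -197.1] wh [146.  305.3] axis deg -83.2 z med 18.5 p5,50,95 [13.  17.1 27.9] slope [0.001 0.015]
top n 1637 c [ 726.  -125.3] wh [118.9 189.1] axis deg -63.0 z med 26.1 p5,50,95 [21.1 26.2 29.9] slope [ 0.009 -0.003]
```

View pics/w2.png

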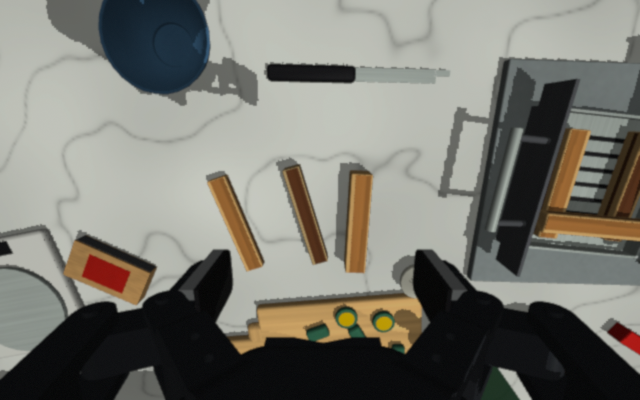

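The three loose sticks are s3 at (235,222), 19 mm thick, s2 at (305,215), 27 mm, and s1 at (358,222), 33 mm. base_c measures about 20 mm thick, so s3 completes the second pair. s2 and s1 go on top.

```bash
python3 - <<'E'
from h import *
plan((565,-325,100,198.7),(565,-325,15,198.7))
E
```

```text
t 2.33 p [ 489.  -206.4  281.6] rv [-2.000e-03  3.141e+00  0.000e+00] F [-1.4  0.4 -0.1] w 0.998 q [-0.62  0.3   1.41  0.    1.43 -2.19]
(565, -325, 100, 198.7) [-0.2525, -0.396, 0.6051] [0.0001, 0.0001, -0.2069] mm 230.0 deg 18.6
(565, -325, 15, 198.7) [-0.2525, -0.3961, 0.8885] [0.0001, 0.0001, -0.2069] mm 301.0 deg 18.6
```

move_arm([
  [[-0.1,-0.15,0.15],[0,0,-0.1],0.75],
  [[-0.2,-0.3,0.3],[0,0,-0.207],0.75],
  [[-0.252,-0.396,0.5],[0,0,-0.207],0.75],
  [[-0.252,-0.396,0.605],[0,0,-0.207],0.75],
  [[-0.252,-0.396,0.7],[0,0,-0.207],0.75],
])

```text
t: 2.95
ee_pos: [564.5, -325.1, 68.7]
orientation: [0.51, -3.098, -0.004]
force: [0.3, -0.2, -0.6]
width: 0.75
grip_force: 0.0
```

```bash
python3 - <<'E'
from h import *
plan((565,-325,15,198.7))
E
```

```text
t 2.95 p [ 564.5 -325.1   68.7] rv [ 0.51  -3.098 -0.004] F [ 0.3 -0.2 -0.6] w 0.75 q [-0.7   0.75  1.27  0.    1.12 -2.6 ]
(565, -325, 15, 198.7) [-0.0019, -0.0007, 0.1792] [0.0017, -0.0009, -0.0001] mm 54.0 deg 0.2
```

move_arm([
  [[0,0,0.12],[0,0,0],0.75],
  [[0,0,0.178],[0,0,0],0.75],
  [[0,0,0.178],[0,0,0],0.75],
  [[0,0,0.178],[0,0,0],0],
  [[0,0,0.178],[0,0,0],0],
], newtons=25)

```text
t: 3.58
ee_pos: [564.9, -327.4, 19.4]
orientation: [-0.507, 3.099, -0.003]
force: [0.6, 0.5, 0.5]
width: 0.332
grip_force: 0.0
```

move_arm([
  [[0,0,0],[0,0,0],0],
  [[0,0,0],[0,0,0],0],
  [[0,0,0],[0,0,0],0],
])

```text
t: 3.95
ee_pos: [564.9, -327.4, 19.3]
orientation: [-0.507, 3.099, -0.003]
force: [0.1, 1.6, 6.0]
width: 0.299
grip_force: 25.4
```

```bash
python3 - <<'E'
from h import *
print(sense()['grip_force'])
plan((565,-325,160,198.7),(460.5,145.3,160,84.4),(460.5,145.3,65,84.4))
E
```

```text
25.35658210515976
t 3.95 p [ 564.9 -327.4   19.3] rv [-5.070e-01  3.099e+00 -3.000e-03] F [0.1 1.6 6. ] w 0.299 q [-0.7   0.82  1.29  0.    1.03 -2.6 ]
(565, -325, 160, 198.7) [-0.0034, 0.0068, -0.4689] [-0.0012, 0.0008, -0.0012] mm 141.0 deg 0.2
(460.5, 145.3, 160, 84.4) [-0.173, 1.6037, -0.4716] [0.0, 0.0017, 1.2688] mm 504.0 deg 114.2
(460.5, 145.3, 65, 84.4) [-0.1726, 1.6043, -0.155] [0.0, 0.0017, 1.2688] mm 486.0 deg 114.2
```

move_arm([
  [[0,0,-0.15],[0,0,0],0],
  [[0,0,-0.33],[0,0,0.1],0],
  [[-0.02,0.18,-0.45],[0,0,0.21],0],
  [[-0.04,0.38,-0.47],[0,0,0.32],0],
  [[-0.06,0.57,-0.47],[0,0,0.43],0],
])

```text
t: 4.58
ee_pos: [526.4, -157.6, 160.0]
orientation: [0.557, 3.09, -0.001]
force: [0.6, 0.1, -0.4]
width: 0.297
grip_force: 24.9
```

```bash
python3 - <<'E'
from h import *
plan((460.6,145.9,160,84.4))
E
```

```text
t 4.58 p [ 526.4 -157.6  160. ] rv [ 5.57e-01  3.09e+00 -1.00e-03] F [ 0.6  0.1 -0.4] w 0.297 q [-0.5   0.44  1.54  0.    1.16 -1.72]
(460.6, 145.9, 160, 84.4) [0.559, 0.8711, -0.0012] [0.0007, 0.0011, 0.835] mm 311.0 deg 75.1
```

move_arm([
  [[0.1,0.16,0],[0,0,0.11],0],
  [[0.2,0.32,0],[0,0,0.22],0],
  [[0.31,0.48,0],[0,0,0.33],0],
  [[0.4,0.62,0],[0,0,0.44],0],
  [[0.47,0.74,0],[0,0,0.55],0],
])

```text
t: 5.2
ee_pos: [470.1, 99.5, 159.3]
orientation: [1.799, 2.575, 0.001]
force: [0.3, -0.3, -0.1]
width: 0.293
grip_force: 24.9
```

```bash
python3 - <<'E'
from h import *
plan((460.6,145.9,160,84.4))
E
```

```text
t 5.2 p [470.1  99.5 159.3] rv [1.799e+00 2.575e+00 1.000e-03] F [ 0.3 -0.3 -0.1] w 0.293 q [-0.04  0.3   1.74  0.    1.09 -0.39]
(460.6, 145.9, 160, 84.4) [0.1563, 0.0234, -0.0023] [0.0004, 0.0, 0.2855] mm 47.0 deg 25.7
```

move_arm([
  [[0.08,0.01,0],[0,0,0.11],0],
  [[0.15,0.02,0],[0,0,0.22],0],
  [[0.156,0.023,0.1],[0,0,0.286],0],
  [[0.156,0.023,0.2],[0,0,0.286],0],
  [[0.156,0.023,0.2],[0,0,0.286],0],
])

```text
t: 5.82
ee_pos: [459.9, 143.9, 97.8]
orientation: [-2.321, -2.114, 0.004]
force: [0.7, 0.1, -0.0]
width: 0.294
grip_force: 24.9
```

move_arm([
  [[0,0,0],[0,0,0],0],
  [[0,0,0],[0,0,0],0],
])

```text
t: 6.08
ee_pos: [461.6, 144.0, 100.1]
orientation: [2.322, 2.114, 0.003]
force: [-0.3, -0.3, -0.6]
width: 0.298
grip_force: 24.9
```

```bash
python3 - <<'E'
from h import *
plan((460.6,145.9,64,84.4),(460.6,145.9,62.5,84.4))
im,d,P=cloud('wrist'); np.savez('w3.npz',im=im,d=d,P=P); save('w3.png',im)
E
```

```text
t 6.08 p [461.6 144.  100.1] rv [2.322 2.114 0.003] F [-0.3 -0.3 -0.6] w 0.298 q [0.06 0.39 1.8  0.   0.95 0.15]
(460.6, 145.9, 64, 84.4) [0.006, -0.0042, 0.1203] [0.0014, -0.0002, 0.0027] mm 36.0 deg 0.3
(460.6, 145.9, 62.5, 84.4) [0.006, -0.0042, 0.1253] [0.0014, -0.0002, 0.0027] mm 38.0 deg 0.3
```

View pics/w3.png

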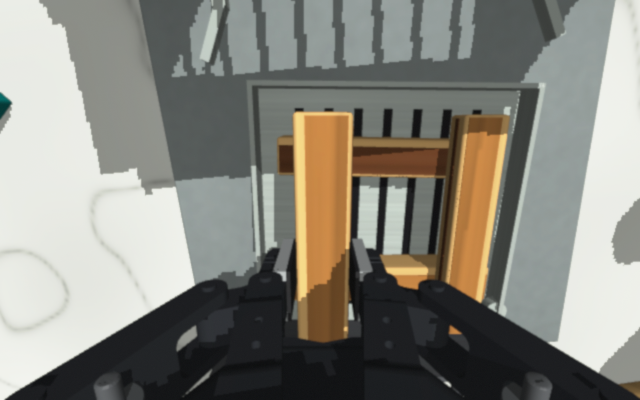

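The held stick (323,225) lies parallel to base_c (475,225) above base_b (370,158). Next I measure it against base_c and the pan.

```bash
python3 - <<'E'
from h import *
z=np.load('w3.npz');P=z['P']
m=box(P,285,105,360,300,80,120); desc('held',P,m)
print('held ends along: rows',P[115,323].round(1))
desc('c',P,box(P,440,105,515,330,58,72)); desc('b',P,box(P,270,130,450,180,39,49)); desc('a',P,box(P,385,250,445,280,39,49))
desc('backwall',P,box(P,250,78,545,95,34,44)); desc('leftwall',P,box(P,240,90,264,230,34,44)); desc('rightwall',P,box(P,500,90,545,300,34,44))
E
```

```text
held n 11338 c [464.7 169.3] wh [36.1 90.9] axis deg -95.4 z med 100.5 p5,50,95 [ 98.6 100.  104.3] slope [-0.001 -0.021]
held ends along: rows [469.1 213.1 100.2]
c n 7924 c [551.6 138.1] wh [ 26.  135.3] axis deg -94.3 z med 62.9 p5,50,95 [60.9 63.  64.1] slope [ 0.038 -0.002]
b n 4341 c [491.1 186. ] wh [ 24.1 107.2] axis deg -6.5 z med 43.1 p5,50,95 [41.7 43.1 44.4] slope [ 0.002 -0.023]
a n 714 c [524.1 104.8] wh [22.6 37.7] axis deg 1.4 z med 42.9 p5,50,95 [40.  42.8 47.3] slope [0.07  0.081]
backwall n 1853 c [515.5 225.9] wh [  8.2 178. ] axis deg -5.9 z med 37.7 p5,50,95 [35.4 37.9 38.9] slope [0.02  0.204]
leftwall n 847 c [421.8 187.7] wh [ 3.7 90.1] axis deg -95.8 z med 37.5 p5,50,95 [34.8 37.7 39. ] slope [-0.432  0.047]
rightwall n 1732 c [595.1 144.5] wh [  5.5 144.6] axis deg -95.8 z med 37.0 p5,50,95 [34.4 37.3 38.7] slope [ 0.397 -0.041]
```

move_arm([
  [[0.004,-0.0027,0.05],[0,0,0.004],0],
  [[0.004,-0.0027,0.1],[0,0,0.004],0],
  [[0.004,-0.0027,0.12],[0,0,0.004],0],
  [[0.004,-0.0027,0.123],[0,0,0.004],0],
  [[0.004,-0.0027,0.123],[0,0,0.004],0],
])

```text
t: 6.75
ee_pos: [460.3, 145.3, 61.9]
orientation: [2.329, 2.108, -0.0]
force: [-0.3, 0.2, -0.1]
width: 0.294
grip_force: 25.0
```

move_arm([
  [[0,0,0.0015],[0,0,0],0],
  [[0,0,0.002],[0,0,0],0],
  [[0,0,0.002],[0,0,0],0],
])

```text
t: 7.12
ee_pos: [460.3, 145.3, 61.5]
orientation: [2.329, 2.108, 0.0]
force: [-1.1, 0.2, -0.6]
width: 0.296
grip_force: 25.0
```

move_arm([
  [[0,0,0.0015],[0,0,0],0],
  [[0,0,0.0015],[0,0,0],0],
])

```text
t: 7.38
ee_pos: [460.3, 145.3, 61.3]
orientation: [2.329, 2.108, 0.0]
force: [-2.9, -0.1, 5.5]
width: 0.294
grip_force: 25.6
```

move_arm([
  [[0,0,0.0015],[0,0,0],0],
  [[0,0,0.0015],[0,0,0],0],
])

```text
t: 7.62
ee_pos: [460.4, 145.3, 61.3]
orientation: [2.329, 2.108, 0.0]
force: [-4.2, -0.5, 11.6]
width: 0.296
grip_force: 26.2
```

move_arm([
  [[0,0,0.0015],[0,0,0],0],
  [[0,0,0.0015],[0,0,0],0],
])

```text
t: 7.88
ee_pos: [460.4, 145.3, 61.3]
orientation: [2.329, 2.108, 0.0]
force: [-5.9, -1.5, 16.5]
width: 0.296
grip_force: 26.9
```

Contact happened at z=61.3. I back off the excess and release.

move_arm([
  [[0,0,-0.0043],[0,0,0],0],
  [[0,0,-0.0043],[0,0,0],0],
  [[0,0,-0.0043],[0,0,0],0.36],
  [[0,0,-0.0043],[0,0,0],0.45],
  [[0,0,-0.0043],[0,0,0],0.45],
])

```text
t: 8.5
ee_pos: [460.2, 145.3, 61.2]
orientation: [-2.329, -2.108, 0.0]
force: [-0.4, 0.9, 0.1]
width: 0.448
grip_force: 0.0
```

move_arm([
  [[0,0,-0.05],[0,0,0],0.45],
  [[0,0,-0.15],[0,0,0],0.45],
  [[0,0,-0.35],[0,0,0],0.45],
  [[0,0,-0.4],[0,0,0],0.45],
  [[0,0,-0.4],[0,0,0],0.45],
])

```text
t: 9.12
ee_pos: [460.5, 145.3, 182.3]
orientation: [2.328, 2.107, 0.003]
force: [0.4, 1.0, -0.9]
width: 0.45
grip_force: 0.0
```

```bash
python3 - <<'E'
from h import *
plan((550.5,-227.7,180,196.2))
im,d,P=cloud('wrist'); np.savez('w4.npz',im=im,d=d,P=P)
m=((P[...,2]>57)&(P[...,2]<71)).astype(np.uint8)
n,L,st,ce=cv2.connectedComponentsWithStats(m)
for i in range(1,n):
    if st[i,4]>900: desc(st[i].tolist(),P,L==i)
E
```

```text
t 9.12 p [460.5 145.3 182.3] rv [2.328 2.107 0.003] F [ 0.4  1.  -0.9] w 0.45 q [ 0.06  0.28  1.71 -0.    1.15  0.16]
(550.5, -227.7, 180, 196.2) [-1.2074, 0.4221, 0.008] [0.0011, 0.0012, -1.2433] mm 384.0 deg 111.9
[306, 115, 32, 157, 4647] n 4647 c [461.3 146.5] wh [ 26.  139.6] axis deg -95.6 z med 61.1 p5,50,95 [59.7 61.1 62.3] slope [0.008 0.001]
[407, 117, 43, 157, 4734] n 4734 c [551.2 136.3] wh [ 25.9 139.3] axis deg -95.1 z med 62.9 p5,50,95 [60.7 63.1 64.2] slope [ 0.044 -0.003]
```

Stick 1 of 3 is placed within about 1 mm. Next is s2.

move_arm([
  [[-0.12,0.04,0],[0,0,-0.11],0.45],
  [[-0.24,0.08,0],[0,0,-0.22],0.45],
  [[-0.37,0.13,0],[0,0,-0.33],0.45],
  [[-0.5,0.17,0],[0,0,-0.44],0.45],
  [[-0.62,0.21,0],[0,0,-0.56],0.45],
])

```text
t: 9.8
ee_pos: [503.9, -47.3, 179.5]
orientation: [-1.202, -2.899, 0.0]
force: [-0.2, 0.2, -0.1]
width: 0.451
grip_force: 0.0
```

```bash
python3 - <<'E'
from h import *
plan((550.5,-227.7,140,196.2))
E
```

```text
t 9.8 p [503.9 -47.3 179.5] rv [-1.202 -2.899  0.   ] F [-0.2  0.2 -0.1] w 0.451 q [-0.33  0.33  1.64 -0.    1.17 -1.11]
(550.5, -227.7, 140, 196.2) [-0.5358, -0.3148, 0.1306] [0.0002, -0.0023, -0.6804] mm 190.0 deg 61.2
```

move_arm([
  [[-0.11,-0.06,0.02],[0,0,-0.11],0.45],
  [[-0.22,-0.12,0.05],[0,0,-0.22],0.45],
  [[-0.33,-0.19,0.08],[0,0,-0.34],0.45],
  [[-0.44,-0.26,0.1],[0,0,-0.45],0.45],
  [[-0.52,-0.3,0.13],[0,0,-0.56],0.45],
])

```text
t: 10.42
ee_pos: [549.5, -221.6, 140.1]
orientation: [0.145, -3.136, -0.003]
force: [0.8, 0.7, 0.7]
width: 0.453
grip_force: 0.0
```

```bash
python3 - <<'E'
from h import *
plan((550.5,-227.7,100,196.2))
E
```

```text
t 10.43 p [ 549.5 -221.6  140.1] rv [ 1.450e-01 -3.136e+00 -3.000e-03] F [0.8 0.7 0.7] w 0.453 q [-0.58  0.55  1.42 -0.    1.17 -2.24]
(550.5, -227.7, 100, 196.2) [-0.0019, -0.0207, 0.1335] [0.0014, -0.0015, -0.1211] mm 41.0 deg 10.9
```

move_arm([
  [[-0.002,-0.02,0.06],[0,0,-0.1],0.45],
  [[-0.002,-0.02,0.13],[0,0,-0.121],0.45],
  [[-0.002,-0.02,0.25],[0,0,-0.121],0.45],
  [[-0.002,-0.02,0.25],[0,0,-0.121],0.45],
  [[-0.002,-0.02,0.25],[0,0,-0.121],0.45],
])

```text
t: 11.05
ee_pos: [551.3, -226.3, 67.8]
orientation: [-0.435, 3.111, -0.0]
force: [-1.0, 0.4, -0.7]
width: 0.453
grip_force: 0.0
```

```bash
python3 - <<'E'
from h import *
plan((550.5,-227.7,19,196.2))
E
```

```text
t 11.05 p [ 551.3 -226.3   67.8] rv [-0.435  3.111 -0.   ] F [-1.   0.4 -0.7] w 0.453 q [-0.59  0.65  1.47 -0.    1.03 -2.43]
(550.5, -227.7, 19, 196.2) [0.0038, -0.0036, 0.1626] [-0.0001, 0.0, -0.0031] mm 49.0 deg 0.3
```

move_arm([
  [[0.004,-0.004,0.08],[0,0,-0.003],0.45],
  [[0.004,-0.004,0.15],[0,0,-0.003],0.45],
  [[0.004,-0.004,0.163],[0,0,-0.003],0.45],
  [[0.004,-0.004,0.163],[0,0,-0.003],0.45],
  [[0.004,-0.004,0.163],[0,0,-0.003],0],
])

```text
t: 11.68
ee_pos: [550.9, -228.1, 19.8]
orientation: [-0.442, 3.109, -0.002]
force: [-3.7, 2.1, 8.6]
width: 0.264
grip_force: 24.9
```

move_arm([
  [[0,0,0],[0,0,0],0],
  [[0,0,0],[0,0,0],0],
])

```text
t: 11.92
ee_pos: [551.0, -228.1, 19.8]
orientation: [-0.442, 3.109, -0.002]
force: [-1.2, 1.0, 7.1]
width: 0.26
grip_force: 25.8
```

```bash
python3 - <<'E'
from h import *
print(sense()['grip_force'])
plan((550.5,-227.7,180,196.2),(510.4,185.9,180,174.3),(501.4,96.3,180,174.3))
E
```

```text
25.752283036708832
t 11.93 p [ 551.  -228.1   19.8] rv [-4.420e-01  3.109e+00 -2.000e-03] F [-1.2  1.   7.1] w 0.26 q [-0.59  0.72  1.49  0.    0.93 -2.44]
(550.5, -227.7, 180, 196.2) [0.0004, 0.0007, -0.534] [-0.0011, 0.0009, 0.0] mm 160.0 deg 0.1
(510.4, 185.9, 180, 174.3) [-0.256, 1.3619, -0.536] [-0.0009, 0.0011, 0.2434] mm 446.0 deg 21.9
(501.4, 96.3, 180, 174.3) [-0.1438, 1.0835, -0.5357] [-0.0009, 0.0011, 0.2434] mm 365.0 deg 21.9
```

move_arm([
  [[0,0,-0.15],[0,0,0],0],
  [[0,0,-0.35],[0,0,0],0],
  [[-0.03,0.15,-0.5],[0,0,0.08],0],
  [[-0.07,0.35,-0.53],[0,0,0.16],0],
  [[-0.1,0.55,-0.53],[0,0,0.24],0],
])

```text
t: 12.55
ee_pos: [533.1, -59.4, 178.9]
orientation: [0.155, 3.135, -0.001]
force: [0.5, 0.5, -0.8]
width: 0.262
grip_force: 24.9
```

```bash
python3 - <<'E'
from h import *
plan((510.4,185.9,160,174.3))
E
```

```text
t 12.55 p [533.1 -59.4 178.9] rv [ 1.550e-01  3.135e+00 -1.000e-03] F [ 0.5  0.5 -0.8] w 0.262 q [-0.33  0.39  1.56  0.    1.19 -1.8 ]
(510.4, 185.9, 160, 174.3) [0.1563, 0.8061, 0.062] [-0.0003, 0.0017, 0.0003] mm 247.0 deg 0.2
```

move_arm([
  [[0.03,0.19,0],[0,0,0],0],
  [[0.07,0.38,0.02],[0,0,0],0],
  [[0.11,0.57,0.04],[0,0,0],0],
  [[0.15,0.75,0.06],[0,0,0],0],
  [[0.156,0.806,0.06],[0,0,0],0],
])

```text
t: 13.18
ee_pos: [508.3, 186.8, 159.3]
orientation: [-0.143, -3.138, -0.0]
force: [-0.0, -0.3, -0.9]
width: 0.267
grip_force: 24.9
```

move_arm([
  [[0,0,0.06],[0,-0.013,0],0],
  [[0,0,0.12],[0,-0.013,0],0],
  [[0,0,0.12],[0,-0.013,0],0],
  [[0,0,0.12],[0,-0.013,0],0],
])

```text
t: 13.68
ee_pos: [509.9, 183.9, 124.3]
orientation: [0.148, 3.116, -0.001]
force: [0.3, 0.1, 0.1]
width: 0.261
grip_force: 24.9
```

```bash
python3 - <<'E'
from h import *
plan((510.4,185.9,83,174.3),(510.4,185.9,82,174.3))
im,d,P=cloud('wrist'); np.savez('w5.npz',im=im,d=d,P=P); save('w5.png',im)
E
```

```text
t 13.68 p [509.9 183.9 124.3] rv [ 1.480e-01  3.116e+00 -1.000e-03] F [0.3 0.1 0.1] w 0.261 q [ 0.13  0.46  1.61 -0.01  1.05 -1.34]
(510.4, 185.9, 83, 174.3) [0.0018, 0.0068, 0.1377] [0.0002, 0.0137, 0.0029] mm 41.0 deg 1.3
(510.4, 185.9, 82, 174.3) [0.0019, 0.0068, 0.141] [0.0002, 0.0137, 0.0029] mm 42.0 deg 1.3
```

View pics/w5.png

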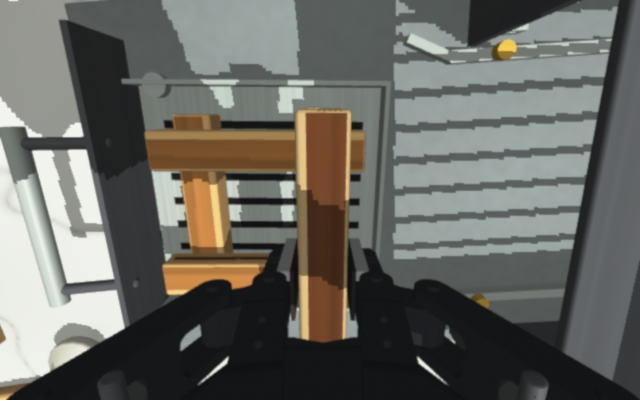

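The view shows the held stick (323,220) above base_b's line, squarely across the second pair at (250,150) and (215,275). The catches are the brass dots at (507,50) and (480,300). I check its offsets.

```bash
python3 - <<'E'
from h import *
z=np.load('w5.npz');P=z['P']
m=box(P,290,100,357,235,110,150); desc('held',P,m); Q=P[m]
u=np.array([np.cos(np.radians(-5.7)),np.sin(np.radians(-5.7))]); s=Q[:,:2]@u; tcp=np.array([509.9,183.9])@u
e=np.percentile(s,.5);print('low end',e-tcp,'centre rel TCP along axis',e+69.7-tcp)
desc('backwall',P,box(P,372,78,392,235,34,44)); 
desc('catch',P,box(P,497,40,517,60,10,60)); desc('catch2',P,box(P,472,293,488,306,10,60))
desc('leftwall',P,box(P,165,76,300,88,34,44))
E
```

```text
held n 6789 c [466.3 188.8] wh [23.2 53.2] axis deg -5.5 z med 130.7 p5,50,95 [129.2 130.7 131.9] slope [0.024 0.011]
low end -70.40581374877769 centre rel TCP along axis -0.7058137487777003
backwall n 875 c [480.1 231.2] wh [ 12.3 111. ] axis deg -4.7 z med 37.6 p5,50,95 [35.  37.9 39.1] slope [0.001 0.047]
catch n 399 c [411.5 321.2] wh [15.1 23.9] axis deg -81.6 z med 33.3 p5,50,95 [16.2 35.8 37.3] slope [ 0.444 -0.75 ]
catch2 n 173 c [605.7 312.5] wh [ 6.8 16.2] axis deg 75.3 z med 31.9 p5,50,95 [25.5 33.2 36.7] slope [ 0.362 -0.446]
leftwall n 724 c [416.1 132. ] wh [ 4.9 91.6] axis deg -95.7 z med 37.7 p5,50,95 [35.6 37.8 39. ] slope [-0.289  0.03 ]
```

move_arm([
  [[-0.001,0.0065,0.06],[0,0,0.002],0],
  [[-0.001,0.0065,0.115],[0,0,0.002],0],
  [[-0.001,0.0065,0.135],[0,0,0.002],0],
  [[-0.001,0.0065,0.137],[0,0,0.002],0],
  [[-0.001,0.0065,0.137],[0,0,0.002],0],
])

```text
t: 14.35
ee_pos: [510.9, 186.1, 82.8]
orientation: [0.152, 3.117, -0.001]
force: [-0.2, -0.0, -0.1]
width: 0.264
grip_force: 24.9
```

move_arm([
  [[0,0,0.0015],[0,0,0],0],
  [[0,0,0.0015],[0,0,0],0],
])

```text
t: 14.6
ee_pos: [510.7, 186.1, 82.1]
orientation: [0.152, 3.117, -0.001]
force: [0.6, 0.1, -0.5]
width: 0.263
grip_force: 24.9
```

move_arm([
  [[0,0,0.0012],[0,0,0],0],
  [[0,0,0.0012],[0,0,0],0],
])

```text
t: 14.85
ee_pos: [510.6, 186.1, 81.5]
orientation: [0.152, 3.118, -0.001]
force: [0.7, -0.5, -1.1]
width: 0.264
grip_force: 24.9
```

move_arm([
  [[0,0,0.0012],[0,0,0],0],
  [[0,0,0.0012],[0,0,0],0],
])

```text
t: 15.1
ee_pos: [510.6, 186.0, 81.2]
orientation: [0.152, 3.118, -0.001]
force: [0.3, -0.6, -1.3]
width: 0.26
grip_force: 24.9
```

move_arm([
  [[0,0,0.0012],[0,0,0],0],
  [[0,0,0.0012],[0,0,0],0],
])

```text
t: 15.35
ee_pos: [510.6, 186.1, 81.0]
orientation: [0.152, 3.117, -0.001]
force: [-1.4, 0.4, 3.0]
width: 0.258
grip_force: 25.4
```

move_arm([
  [[0,0,-0.0005],[0,0,0],0],
  [[0,0,-0.0005],[0,0,0],0.33],
  [[0,0,-0.0005],[0,0,0],0.45],
  [[0,0,-0.0005],[0,0,0],0.45],
  [[0,0,-0.05],[0,0,0],0.45],
])

```text
t: 15.98
ee_pos: [509.8, 186.0, 95.6]
orientation: [0.152, 3.12, -0.002]
force: [0.3, -0.6, 0.2]
width: 0.45
grip_force: 0.0
```

move_arm([
  [[0,0,-0.1],[0,0.013,0],0.45],
  [[0,0,-0.25],[0,0.013,0],0.45],
  [[0,0,-0.35],[0,0.013,0],0.45],
  [[0,0,-0.35],[0,0.013,0],0.45],
])

```text
t: 16.48
ee_pos: [509.1, 186.5, 203.9]
orientation: [0.153, 3.132, 0.002]
force: [-0.0, -0.2, 0.1]
width: 0.453
grip_force: 0.0
```

```bash
python3 - <<'E'
from h import *
plan((559.3,-157.6,180,177.8))
im,d,P=cloud('wrist'); np.savez('w6.npz',im=im,d=d,P=P); save('w6.png',im)
m=((P[...,2]>81)&(P[...,2]<99)).astype(np.uint8)
n,L,st,ce=cv2.connectedComponentsWithStats(m)
for i in range(1,n):
    if st[i,4]>900: desc(st[i].tolist(),P,L==i)
E
```

```text
t 16.48 p [509.1 186.5 203.9] rv [1.530e-01 3.132e+00 2.000e-03] F [-0.  -0.2  0.1] w 0.453 q [ 0.13  0.38  1.51  0.    1.25 -1.34]
(559.3, -157.6, 180, 177.8) [-0.2777, -1.1253, 0.0795] [0.0007, 0.0034, -0.0375] mm 349.0 deg 3.4
[308, 115, 29, 160, 4311] n 4311 c [509.6 187.2] wh [ 23.3 138.6] axis deg -5.5 z med 88.2 p5,50,95 [86.3 88.3 90.1] slope [0.023 0.008]
```

move_arm([
  [[-0.04,-0.19,0],[0,0,-0.037],0.55],
  [[-0.09,-0.38,0],[0,0,-0.037],0.55],
  [[-0.14,-0.57,0],[0,0,-0.037],0.55],
  [[-0.19,-0.76,0.03],[0,0,-0.037],0.55],
  [[-0.24,-0.95,0.08],[0,0,-0.037],0.55],
])

```text
t: 17.15
ee_pos: [551.9, -106.2, 175.9]
orientation: [-0.062, -3.14, -0.001]
force: [1.3, -0.0, -0.4]
width: 0.552
grip_force: 0.0
```

```bash
python3 - <<'E'
from h import *
plan((559.3,-157.6,75,177.8))
E
```

```text
t 17.15 p [ 551.9 -106.2  175.9] rv [-6.20e-02 -3.14e+00 -1.00e-03] F [ 1.3 -0.  -0.4] w 0.552 q [-0.4   0.45  1.48  0.    1.21 -1.93]
(559.3, -157.6, 75, 177.8) [-0.0316, -0.1704, 0.3362] [0.0002, -0.0004, -0.0006] mm 113.0 deg 0.1
```

move_arm([
  [[-0.03,-0.15,0.05],[0,0,0],0.55],
  [[-0.032,-0.17,0.2],[0,0,0],0.55],
  [[-0.032,-0.17,0.336],[0,0,0],0.55],
  [[-0.032,-0.17,0.336],[0,0,0],0.55],
  [[-0.032,-0.17,0.336],[0,0,0],0.55],
])

```text
t: 17.77
ee_pos: [560.3, -155.8, 77.3]
orientation: [0.061, 3.14, -0.001]
force: [0.1, 0.0, 0.3]
width: 0.551
grip_force: 0.0
```

```bash
python3 - <<'E'
from h import *
plan((559.3,-157.6,23,177.8))
E
```

```text
t 17.77 p [ 560.3 -155.8   77.3] rv [ 6.10e-02  3.14e+00 -1.00e-03] F [0.1 0.  0.3] w 0.551 q [-0.47  0.61  1.51  0.    1.02 -2.  ]
(559.3, -157.6, 23, 177.8) [0.0032, -0.006, 0.1809] [-0.0004, 0.0009, -0.0004] mm 54.0 deg 0.1
```

move_arm([
  [[0.003,-0.006,0.08],[0,0,0],0.55],
  [[0.003,-0.006,0.16],[0,0,0],0.55],
  [[0.003,-0.006,0.18],[0,0,0],0.55],
  [[0.003,-0.006,0.18],[0,0,0],0.4],
  [[0.003,-0.006,0.18],[0,0,0],0],
])

```text
t: 18.4
ee_pos: [559.6, -157.8, 23.6]
orientation: [0.062, 3.139, -0.002]
force: [-0.0, 0.6, 4.5]
width: 0.322
grip_force: 25.8
```

move_arm([
  [[0,0,0],[0,0,0],0],
  [[0,0,0],[0,0,0],0],
  [[0,0,0],[0,0,0],0],
])

```text
t: 18.77
ee_pos: [559.6, -157.8, 23.6]
orientation: [0.062, 3.139, -0.002]
force: [-0.1, 0.4, 7.2]
width: 0.323
grip_force: 26.1
```

```bash
python3 - <<'E'
from h import *
print(sense()['grip_force'])
plan((501.4,97.3,180,174.4))
E
```

```text
26.12415075302124
t 18.77 p [ 559.6 -157.8   23.6] rv [ 6.200e-02  3.139e+00 -2.000e-03] F [-0.1  0.4  7.2] w 0.323 q [-0.48  0.69  1.54  0.    0.91 -2.01]
(501.4, 97.3, 180, 174.4) [0.2258, 0.8415, -0.523] [-0.0006, 0.0016, 0.0372] mm 305.0 deg 3.4
```

move_arm([
  [[0,0,-0.15],[0,0,0],0],
  [[0,0.05,-0.35],[0,0,0.01],0],
  [[0.05,0.22,-0.45],[0,0,0.037],0],
  [[0.11,0.42,-0.52],[0,0,0.037],0],
  [[0.17,0.61,-0.52],[0,0,0.037],0],
])

```text
t: 19.4
ee_pos: [515.1, 28.2, 180.0]
orientation: [0.154, 3.134, -0.0]
force: [0.6, 1.2, -1.0]
width: 0.324
grip_force: 25.2
```

```bash
python3 - <<'E'
from h import *
plan((501.2,96.9,130,174.4))
E
```

```text
t 19.4 p [515.1  28.2 180. ] rv [ 0.154  3.134 -0.   ] F [ 0.6  1.2 -1. ] w 0.324 q [-0.17  0.35  1.62  0.    1.17 -1.65]
(501.2, 96.9, 130, 174.4) [0.0692, 0.2233, 0.1665] [-0.0001, 0.0024, -0.0002] mm 86.0 deg 0.2
```

move_arm([
  [[0.05,0.16,0],[0,-0.01,0],0],
  [[0.069,0.222,0.05],[0,-0.013,0],0],
  [[0.069,0.222,0.165],[0,-0.013,0],0],
  [[0.069,0.222,0.165],[0,-0.013,0],0],
  [[0.069,0.222,0.165],[0,-0.013,0],0],
])

```text
t: 20.02
ee_pos: [501.7, 94.8, 129.8]
orientation: [0.152, 3.116, -0.001]
force: [0.0, -0.4, -0.5]
width: 0.321
grip_force: 25.2
```

```bash
python3 - <<'E'
from h import *
plan((501.2,96.9,87,174.4))
p=sense()['ee_pos']
im,d,P=cloud('wrist'); np.savez('w7.npz',im=im,d=d,P=P)
m=box(P,290,95,357,235,p[2]+0,p[2]+25); desc('held',P,m); Q=P[m]
u=np.array([np.cos(np.radians(-5.7)),np.sin(np.radians(-5.7))]); s=Q[:,:2]@u
print('centre rel TCP',np.percentile(s,.5)+69.7-p[:2]@u)
desc('back',P,box(P,380,90,640,330,81,97))
E
```

```text
t 20.02 p [501.7  94.8 129.8] rv [ 1.520e-01  3.116e+00 -1.000e-03] F [ 0.  -0.4 -0.5] w 0.321 q [-0.04  0.39  1.7  -0.    1.02 -1.51]
(501.2, 96.9, 87, 174.4) [0.0054, 0.0067, 0.1426] [0.0001, 0.0141, -0.0] mm 43.0 deg 1.3
held n 8162 c [458.3  99.9] wh [28.1 52. ] axis deg -6.1 z med 138.5 p5,50,95 [137.1 138.5 139.7] slope [0.023 0.005]
centre rel TCP 0.09041672485818708
back n 7568 c [499.5 187.7] wh [ 23.9 118.3] axis deg -5.1 z med 87.7 p5,50,95 [84.  88.  89.7] slope [0.03  0.101]
```

move_arm([
  [[0.0045,0.0067,0.06],[0,0,0],0],
  [[0.0045,0.0067,0.12],[0,0,0],0],
  [[0.0045,0.0067,0.142],[0,0,0],0],
  [[0.0045,0.0067,0.146],[0,0,0],0],
  [[0.0045,0.0067,0.146],[0,0,0],0],
])

```text
t: 20.7
ee_pos: [501.2, 97.0, 85.4]
orientation: [0.152, 3.116, -0.001]
force: [-0.7, 0.3, -0.4]
width: 0.326
grip_force: 25.2
```

move_arm([
  [[0,0,0.0012],[0,0,0],0],
  [[0,0,0.0012],[0,0,0],0],
])

```text
t: 20.95
ee_pos: [501.1, 97.1, 84.8]
orientation: [0.152, 3.117, -0.001]
force: [-0.2, -0.9, 2.5]
width: 0.322
grip_force: 25.5
```

move_arm([
  [[0,0,0],[0,0,0],0],
  [[0,0,0],[0,0,0],0.38],
  [[0,0,0],[0,0,0],0.5],
  [[0,0,0],[0,0,0],0.5],
  [[0,0,-0.05],[0,0,0],0.5],
])

```text
t: 21.58
ee_pos: [499.9, 97.2, 99.1]
orientation: [0.152, 3.12, -0.001]
force: [0.7, -0.6, 0.6]
width: 0.501
grip_force: 0.0
```

move_arm([
  [[0,0,-0.1],[0,0.013,0],0.5],
  [[0,0,-0.25],[0,0.013,0],0.5],
  [[0,0,-0.35],[0,0.013,0],0.5],
  [[0,0,-0.35],[0,0.013,0],0.5],
])

```text
t: 22.08
ee_pos: [499.2, 97.4, 207.3]
orientation: [0.153, 3.132, 0.0]
force: [0.3, 0.1, -1.1]
width: 0.502
grip_force: 0.0
```

```bash
python3 - <<'E'
from h import *
plan((480,60,300,180))
im,d,P=cloud('wrist'); np.savez('w8.npz',im=im,d=d,P=P); save('w8.png',im)
m=((P[...,2]>81)&(P[...,2]<102)).astype(np.uint8)
n,L,st,ce=cv2.connectedComponentsWithStats(m)
for i in range(1,n):
    if st[i,4]>900: desc(st[i].tolist(),P,L==i)
desc('handle',P,box(P,100,90,290,330,73,80))
E
```

```text
t 22.07 p [499.2  97.4 207.3] rv [0.153 3.132 0.   ] F [ 0.3  0.1 -1.1] w 0.502 q [-0.04  0.3   1.6   0.    1.23 -1.51]
(480, 60, 300, 180) [0.05, -0.1301, -0.3094] [0.0001, 0.0035, -0.062] mm 102.0 deg 5.6
[566, 0, 31, 58, 1216] n 1216 c [388.5 298.8] wh [ 7.9 36.4] axis deg -1.0 z med 91.8 p5,50,95 [ 82.3  91.9 100.9] slope [ 0.021 -0.265]
[305, 117, 36, 161, 5344] n 5344 c [501.5  98.4] wh [ 28.6 138.8] axis deg -5.4 z med 94.3 p5,50,95 [92.4 94.3 96.1] slope [0.022 0.002]
[405, 117, 43, 157, 4435] n 4435 c [509.5 186.9] wh [ 23.6 137.8] axis deg -5.6 z med 88.1 p5,50,95 [85.1 88.3 90.2] slope [0.028 0.082]
handle n 2383 c [506.1  22.3] wh [ 54.8 205.5] axis deg -19.0 z med 75.8 p5,50,95 [73.7 75.9 77.4] slope [-0.001 -0.004]
```

View pics/w8.png

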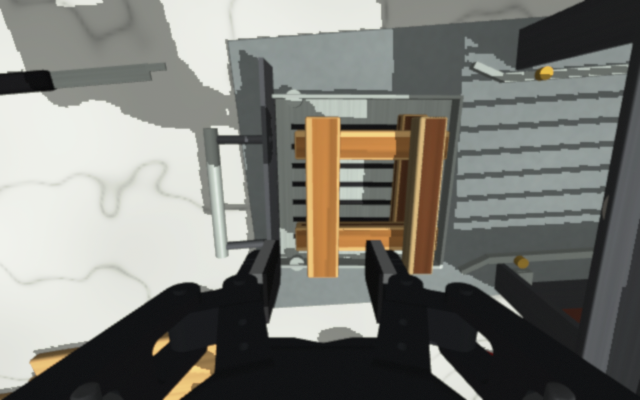

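The stack is complete: three layers, with top sticks at (322,197) and (428,195), drawer handle bar at u≈215, lead-ins at (487,70) and (490,262), catches at (545,73) and (521,262). Next I need the grill pose.

```bash
python3 - <<'E'
from h import *
def lf(ind,dep,lo,hi,fn,n):
    xs=[];ys=[]
    for a in np.arange(lo,hi,4):
        k=(ind>=a)&(ind<a+4)
        if k.sum()>3: xs.append(a+2);ys.append(fn(dep[k]))
    xs=np.array(xs);ys=np.array(ys)
    for _ in range(5):
        p=np.polyfit(xs,ys,1);r=abs(ys-np.polyval(p,xs));k=r<max(3,1.5*np.median(r))
        xs,ys=xs[k],ys[k]
    print(n,len(xs),'slope deg',np.degrees(np.arctan(p[0])).round(2),'at 500:',np.polyval(p,500).round(1),'at 150:',np.polyval(p,150).round(1),'at250',np.polyval(p,250).round(1),'res',np.std(ys-np.polyval(p,xs)).round(2))
for f in('w1','w8','w2'):
    P=np.load(f+'.npz')['P'].reshape(-1,3);x,y,z=P[~np.isnan(P[:,2])].T
    s=(z>9)&(z<21)&(x>300)&(x<720)&(y>-20)
    print(f)
    for nm,a in dict(lowx=(y[s],x[s],60,260,lambda v:np.percentile(v,1)),highx=(y[s],x[s],60,260,lambda v:np.percentile(v,99)),front=(x[s],y[s],380,620,lambda v:np.percentile(v,1))).items():
        try: lf(*a,nm)
        except Exception as e: print(nm,e)
    h=(z>172)&(z<186)&(y>200)&(y<340)&(x>380)&(x<640)
    if h.sum()>300:
        try: lf(x[h],y[h],390,620,np.min,'hood')
        except Exception as e: print(e)
    for v in(0.,):
        c=(z>20)&(z<30)&(y>250)&(y<330)
        print('rail pts',c.sum())
E
```

```text
w1
lowx 50 slope deg 1.61 at 500: 367.4 at 150: 357.6 at250 360.4 res 0.58
highx 33 slope deg 1.63 at 500: 661.8 at 150: 651.8 at250 654.6 res 1.12
front 49 slope deg -1.97 at 500: 19.2 at 150: 31.2 at250 27.8 res 0.63
hood 41 slope deg -0.14 at 500: 256.1 at 150: 257.0 at250 256.7 res 1.13
rail pts 562
w8
lowx 50 slope deg 1.66 at 500: 367.6 at 150: 357.5 at250 360.4 res 0.48
highx 20 slope deg -6.51 at 500: 606.0 at 150: 645.9 at250 634.5 res 1.51
front 18 slope deg 4.82 at 500: 29.1 at 150: -0.5 at250 8.0 res 1.43
hood 35 slope deg -1.48 at 500: 254.1 at 150: 263.2 at250 260.6 res 0.31
rail pts 1667
w2
lowx 11 slope deg 60.31 at 500: 1061.9 at 150: 448.0 at250 623.4 res 8.99
highx 50 slope deg 1.99 at 500: 665.0 at 150: 652.8 at250 656.3 res 1.33
front 60 slope deg -1.66 at 500: 15.3 at 150: 25.5 at250 22.6 res 0.23
rail pts 319
```

```bash
python3 - <<'E'
from h import *
R=Rt(174.3,-45); bar=np.array([491.6,2.9,70]); print(R.round(2))
g=bar+8*R[:,2]; pre=g-90*R[:,2]; print(g,pre)
plan((*pre,174.3,-45),(*g,174.3,-45))
P=np.load('w8.npz')['P'].reshape(-1,3);x,y,z=P[~np.isnan(P[:,2])].T
for a in range(245,330,10):
    k=(z>21)&(z<29)&(y>=a)&(y<a+10)&(x>380)&(x<640)
    if k.sum(): print(a,k.sum(),'low side max x',np.percentile(x[k&(x<500)],[5,95]).round(1) if (k&(x<500)).sum() else '','high',np.percentile(x[k&(x>540)],[5,95]).round(1) if (k&(x>540)).sum() else '')
E
```

```text
[[-1.    0.07  0.07]
 [ 0.1   0.7   0.7 ]
 [ 0.    0.71 -0.71]]
[492.16183735   8.52888433  64.34314575] [485.84116718 -54.79606438 127.98275606]
t 22.12 p [498.5  97.4 205.5] rv [0.153 3.136 0.   ] F [-0.2 -0.6 -0.1] w 0.501 q [-0.04  0.31  1.61  0.    1.23 -1.51]
(np.float64(485.84116717894284), np.float64(-54.79606437651631), np.float64(127.98275605729688), 174.3, -45) [-0.0066, -0.509, 0.2583] [-0.4999, 0.0009, 0.0018] mm 171.0 deg 45.0
(np.float64(492.16183734839586), np.float64(8.528884329416226), np.float64(64.34314575050762), 174.3, -45) [-0.0066, -0.2969, 0.4705] [-0.4999, 0.0009, 0.0018] mm 167.0 deg 45.0
245 85 low side max x [397.2 401.8] high [613.6 621.2]
255 171 low side max x [397.3 406. ] high [609.3 617.6]
265 169 low side max x [402.4 411.3] high [605.3 612.8]
275 171 low side max x [407.5 415.8] high [602.4 610. ]
285 263 low side max x [409.4 416.7] high [602.9 636.3]
295 357 low side max x [381.8 416.4] high [602.9 614.4]
305 113 low side max x [409.7 417.4] high [602.8 618.6]
315 61 low side max x  high [603.4 618.8]
325 140 low side max x [410.8 417.9] high [603.6 611.2]
```

Rails give the centre line x = 509.7 + 0.029·(y−290), heading 88.35°, and a 186 mm gap, which matches the description. The front face is at y≈295. I go to the handle with a 45° tilt.

move_arm([
  [[0,-0.1,0],[-0.1,0,0],0.35],
  [[0,-0.25,0],[-0.21,0,0],0.35],
  [[-0.004,-0.4,0.1],[-0.32,0,0],0.35],
  [[-0.007,-0.509,0.2],[-0.43,0,0],0.35],
  [[-0.007,-0.509,0.258],[-0.5,0,0.002],0.35],
], newtons=60)

```text
t: 22.75
ee_pos: [484.9, -57.1, 124.9]
orientation: [0.153, 2.861, 1.195]
force: [0.4, -0.4, 0.2]
width: 0.347
grip_force: 0.0
```

move_arm([
  [[0,0,0],[0,0,0],0.35],
  [[0,0,0],[0,0,0],0.35],
])

```text
t: 23.0
ee_pos: [485.7, -54.3, 127.5]
orientation: [0.143, 2.866, 1.184]
force: [-0.5, -0.3, -0.5]
width: 0.35
grip_force: 0.0
```

```bash
python3 - <<'E'
from h import *
plan((492.2,8.5,64.3,174.3,-45))
im,d,P=cloud('wrist'); np.savez('w9.npz',im=im,d=d,P=P); save('w9.png',im)
desc('handle',P,box(P,0,0,640,400,73.5,80)&(P[...,1]>-15)&(P[...,1]<20)&(P[...,0]>400)&(P[...,0]<580))
E
```

```text
t 23.0 p [485.7 -54.3 127.5] rv [0.143 2.866 1.184] F [-0.5 -0.3 -0.5] w 0.35 q [-0.67  0.53  1.72  0.64  1.43 -2.42]
(492.2, 8.5, 64.3, 174.3, -45) [-0.0008, 0.0005, 0.2978] [-0.0014, -0.0004, -0.0002] mm 89.0 deg 0.1
handle n 1852 c [491.6   2.2] wh [ 16.8 119.9] axis deg -5.8 z med 76.0 p5,50,95 [73.8 76.3 77.5] slope [0.026 0.265]
```

View pics/w9.png

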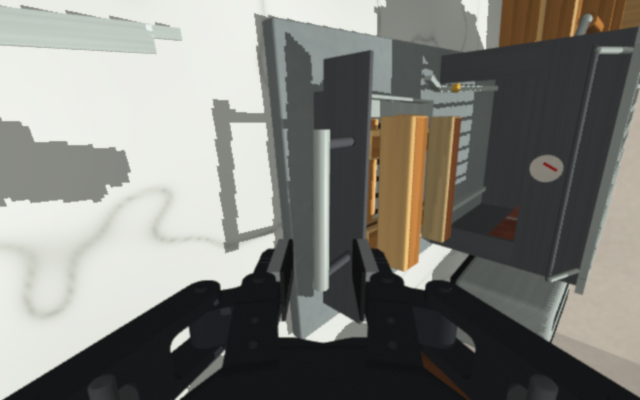

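The handle (320,210) lies centred between the fingers. I approach and grip.

move_arm([
  [[0,0,0.15],[0,0,0],0.35],
  [[0,0,0.25],[0,0,0],0.35],
  [[0,0,0.297],[0,0,0],0.35],
  [[0,0,0.297],[0,0,0],0.35],
  [[0,0,0.297],[0,0,0],0],
])

```text
t: 23.68
ee_pos: [492.4, 7.1, 64.7]
orientation: [0.143, 2.864, 1.184]
force: [-1.1, -9.9, -5.9]
width: 0.149
grip_force: 4.6
```

move_arm([
  [[0,0,0],[0,0,0],0],
  [[0,0,0],[0,0,0],0],
  [[0,0,0],[0,0,0],0],
], newtons=60)

```text
t: 24.05
ee_pos: [492.2, 7.0, 64.2]
orientation: [0.145, 2.864, 1.185]
force: [-0.3, -5.7, 2.3]
width: 0.116
grip_force: 59.0
```

```bash
python3 - <<'E'
from h import *
s=sense(); print(s['grip_force'],s['wrist_torque'])
p=s['ee_pos']; z=p[2]
f=8*.7071
def t(y,psi,lat=0):  # handle at y on centre line -> TCP
    hx=509.7+(y-290)*.0288+lat; R=Rt(psi,-45); q=np.array([hx,y,0])+8*R[:,2]; return (q[0],q[1],z,psi,-45)
plan(t(8,178.35),t(13,178.35),t(100,178.35),t(200,178.35))
E
```

```text
59.04967725276947 [-0.81698613  0.1443184   0.02529237]
t 24.05 p [492.2   7.   64.2] rv [0.145 2.864 1.185] F [-0.3 -5.7  2.3] w 0.116 q [-0.57  0.62  1.8   0.73  1.25 -2.46]
(np.float64(501.7412831918141), np.float64(13.654508737797162), np.float64(64.22035630456755), 178.35, -45) [-0.0293, 0.018, 0.0179] [-0.0007, 0.0326, -0.0325] mm 12.0 deg 4.1
(np.float64(501.8852831918141), np.float64(18.654508737797162), np.float64(64.22035630456755), 178.35, -45) [-0.0281, 0.0297, 0.0297] [-0.0007, 0.0326, -0.0325] mm 15.0 deg 4.1
(np.float64(504.3908831918141), np.float64(105.65450873779716), np.float64(64.22035630456755), 178.35, -45) [-0.0071, 0.2346, 0.2341] [-0.0007, 0.0326, -0.0325] mm 99.0 deg 4.1
(np.float64(507.2708831918141), np.float64(205.65450873779716), np.float64(64.22035630456755), 178.35, -45) [0.017, 0.47, 0.469] [-0.0007, 0.0326, -0.0325] mm 199.0 deg 4.1
```

move_arm([
  [[-0.004,0.003,0.003],[0,0.005,-0.005],0],
  [[-0.01,0.007,0.007],[0,0.011,-0.011],0],
  [[-0.017,0.011,0.011],[0,0.019,-0.019],0],
  [[-0.024,0.015,0.015],[0,0.027,-0.027],0],
  [[-0.029,0.018,0.018],[0,0.0326,-0.0325],0],
])

```text
t: 24.68
ee_pos: [501.6, 14.0, 64.2]
orientation: [0.041, 2.893, 1.198]
force: [-1.6, -5.1, 3.4]
width: 0.117
grip_force: 59.2
```

move_arm([
  [[0,0,0],[0,0,0],0],
])

```text
t: 24.8
ee_pos: [501.8, 14.1, 64.2]
orientation: [0.042, 2.892, 1.198]
force: [1.0, -4.8, 3.3]
width: 0.12
grip_force: 59.2
```

```bash
cat >> h.py <<'E'
def tgt(y,psi=178.35,z=64.2):
    hx=509.7+(y-290)*.0288; R=Rt(psi,-45); q=np.array([hx,y,0])+8*R[:,2]; return (round(q[0],1),round(q[1],1),z,psi,-45)
E
python3 - <<'E'
from h import *
plan(tgt(10),tgt(40),tgt(100))
im,d,P=cloud('wrist'); np.savez('w10.npz',im=im,d=d,P=P); save('w10.png',im)
im,d,P=cloud('scene'); np.savez('s10.npz',im=im,d=d,P=P)
Q=np.load('w10.npz')['P'];
k=(Q[...,2]>72)&(Q[...,2]<79)&(Q[...,1]>30)&(Q[...,1]<75)&(Q[...,0]>370)&(Q[...,0]<640); desc('plate',Q,k)
k=(Q[...,2]>86)&(Q[...,2]<100)&(Q[...,1]>75)&(Q[...,1]<240)&(Q[...,0]>400)&(Q[...,0]<600)
n,L,st,ce=cv2.connectedComponentsWithStats(k.astype(np.uint8))
for i in range(1,n):
    if st[i,4]>500: desc(st[i].tolist(),Q,L==i)
E
```

```text
t 24.8 p [501.8  14.1  64.2] rv [0.042 2.892 1.198] F [ 1.  -4.8  3.3] w 0.12 q [-0.53  0.64  1.74  0.7   1.29 -2.46]
(np.float64(501.8), np.float64(15.7), 64.2, 178.35, -45) [-0.0, 0.0036, 0.0037] [-0.0002, -0.0, -0.0] mm 2.0 deg 0.0
(np.float64(502.7), np.float64(45.7), 64.2, 178.35, -45) [-0.0001, 0.0744, 0.0744] [-0.0002, -0.0, -0.0] mm 32.0 deg 0.0
(np.float64(504.4), np.float64(105.7), 64.2, 178.35, -45) [-0.0, 0.2159, 0.2159] [-0.0002, -0.0, -0.0] mm 92.0 deg 0.0
plate n 3170 c [458.   57.6] wh [  7.1 140.3] axis deg -2.3 z med 74.9 p5,50,95 [72.3 75.3 76.5] slope [0.019 0.471]
[432, 114, 49, 187, 5442] n 5442 c [496.1 105.2] wh [ 29.  121.8] axis deg -1.2 z med 92.4 p5,50,95 [87.  93.5 95.5] slope [0.024 0.2  ]
[476, 117, 36, 167, 1844] n 1844 c [508.5 194.3] wh [ 24.5 139.5] axis deg -3.3 z med 88.3 p5,50,95 [86.4 88.3 90.1] slope [0.021 0.087]
```

Yaw lags by about 0.6°, so I add a small extra turn and advance.

move_arm([
  [[0,0.003,0.003],[0,0.003,-0.003],0],
  [[0,0.008,0.008],[0,0.006,-0.006],0],
  [[0,0.014,0.014],[0,0.006,-0.006],0],
  [[0,0.018,0.018],[0,0.006,-0.006],0],
  [[0,0.02,0.02],[0,0.006,-0.006],0],
])

```text
t: 25.52
ee_pos: [502.0, 22.3, 64.2]
orientation: [0.023, 2.897, 1.198]
force: [0.7, -7.7, 4.1]
width: 0.118
grip_force: 59.5
```

```bash
cat >> h.py <<'E'
def chk(nm):
    im,d,Q=cloud('wrist'); np.savez(nm+'.npz',im=im,d=d,P=Q); save(nm+'.png',im)
    p=sense()['ee_pos']; h=p[:2]-[0,5.66]
    k=(Q[...,2]>72)&(Q[...,2]<79)&(Q[...,1]>h[1]+20)&(Q[...,1]<h[1]+65)&(Q[...,0]>370)&(Q[...,0]<640); desc('plate',Q,k)
    k=(Q[...,2]>86)&(Q[...,2]<100)&(Q[...,1]>h[1]+65)&(Q[...,1]<h[1]+220)&(Q[...,0]>400)&(Q[...,0]<600)
    n,L,st,ce=cv2.connectedComponentsWithStats(k.astype(np.uint8))
    for i in range(1,n):
        if st[i,4]>500: desc(st[i].tolist(),Q,L==i); c=cv2.minAreaRect(Q[L==i][:,:2].astype(np.float32))[0]-h; print('rel handle',c.round(1),'dir',np.degrees(np.arctan2(c[1],c[0])).round(2))
E
python3 - <<'E'
from h import *
plan(tgt(30),tgt(100,178.9),tgt(150,178.9))
chk('w11')
E
```

```text
t 25.52 p [502.   22.3  64.2] rv [0.023 2.897 1.198] F [ 0.7 -7.7  4.1] w 0.118 q [-0.52  0.64  1.74  0.7   1.29 -2.46]
(np.float64(502.4), np.float64(35.7), 64.2, 178.35, -45) [-0.0007, 0.0315, 0.0315] [-0.0006, -0.0057, 0.0059] mm 13.0 deg 0.7
(np.float64(504.3), np.float64(105.7), 64.2, 178.9, -45) [-0.0033, 0.1967, 0.1963] [-0.0006, -0.0013, 0.0016] mm 83.0 deg 0.2
(np.float64(505.8), np.float64(155.7), 64.2, 178.9, -45) [-0.0056, 0.3148, 0.3141] [-0.0006, -0.0013, 0.0016] mm 133.0 deg 0.2
plate n 3189 c [457.3  53.4] wh [ 30.7 139.8] axis deg -1.8 z med 74.9 p5,50,95 [72.3 75.3 76.5] slope [0.009 0.276]
[431, 115, 51, 186, 5436] n 5436 c [495.1 113. ] wh [ 28.6 120.8] axis deg -0.6 z med 92.4 p5,50,95 [86.9 93.5 95.5] slope [0.022 0.201]
rel handle [-7.  96.3] dir 94.13
[477, 118, 35, 166, 1856] n 1856 c [506.5 202.4] wh [ 24.  138.1] axis deg -2.5 z med 88.3 p5,50,95 [86.4 88.3 90.1] slope [0.02  0.088]
rel handle [  4.5 185.7] dir 88.61
```

move_arm([
  [[0,0.012,0.012],[0,0,0],0],
  [[-0.001,0.03,0.03],[0,0,0],0],
  [[-0.001,0.05,0.05],[0,0,0],0],
  [[-0.001,0.07,0.07],[0,0,0],0],
  [[-0.002,0.085,0.085],[0,0,0],0],
])

```text
t: 26.2
ee_pos: [503.0, 58.7, 64.2]
orientation: [0.022, 2.897, 1.199]
force: [-0.1, -7.5, 4.9]
width: 0.116
grip_force: 59.4
```

```bash
python3 - <<'E'
from h import *
plan(tgt(100,178.9),tgt(150,178.9))
chk('w12')
E
```

```text
t 26.2 p [503.   58.7  64.2] rv [0.022 2.897 1.199] F [-0.1 -7.5  4.9] w 0.116 q [-0.45  0.63  1.77  0.74  1.25 -2.44]
(np.float64(504.3), np.float64(105.7), 64.2, 178.9, -45) [-0.002, 0.111, 0.1108] [-0.0006, -0.0017, 0.0018] mm 47.0 deg 0.2
(np.float64(505.8), np.float64(155.7), 64.2, 178.9, -45) [-0.0044, 0.229, 0.2286] [-0.0006, -0.0017, 0.0018] mm 97.0 deg 0.2
plate n 3204 c [458.8  89.6] wh [ 30.1 141.5] axis deg -1.0 z med 74.9 p5,50,95 [72.3 75.3 76.5] slope [0.008 0.435]
[432, 113, 49, 188, 5503] n 5503 c [495.7 149.5] wh [ 29.  122.5] axis deg 0.0 z med 92.4 p5,50,95 [86.9 93.5 95.5] slope [0.02  0.201]
rel handle [-7.2 95.8] dir 94.28
[477, 115, 35, 167, 1866] n 1866 c [505.5 238.8] wh [ 24.3 138.6] axis deg -2.0 z med 88.3 p5,50,95 [86.4 88.3 90.1] slope [0.019 0.087]
rel handle [  2.6 185.2] dir 89.21
```

move_arm([
  [[0,0.012,0.012],[0,-0.003,0.003],0],
  [[-0.001,0.03,0.03],[0,-0.0058,0.0058],0],
  [[-0.001,0.05,0.05],[0,-0.0058,0.0058],0],
  [[-0.0015,0.07,0.07],[0,-0.0058,0.0058],0],
  [[-0.002,0.09,0.09],[0,-0.0058,0.0058],0],
])

```text
t: 26.88
ee_pos: [504.2, 96.8, 64.2]
orientation: [0.041, 2.893, 1.197]
force: [-0.3, -8.7, 4.9]
width: 0.118
grip_force: 59.5
```

```bash
python3 - <<'E'
from h import *
plan(tgt(150),tgt(200))
print(sense()['wrist_torque'])
chk('w13')
E
```

```text
t 26.88 p [504.2  96.8  64.2] rv [0.041 2.893 1.197] F [-0.3 -8.7  4.9] w 0.118 q [-0.38  0.62  1.79  0.79  1.2  -2.4 ]
(np.float64(505.8), np.float64(155.7), 64.2, 178.35, -45) [0.0002, 0.1389, 0.1387] [-0.0005, -0.0001, 0.0002] mm 59.0 deg 0.0
(np.float64(507.3), np.float64(205.7), 64.2, 178.35, -45) [-0.0001, 0.2569, 0.2566] [-0.0005, -0.0001, 0.0002] mm 109.0 deg 0.0
[-0.78186689  0.05349671  0.0141437 ]
plate n 3234 c [460.3 128.1] wh [ 29.1 142.1] axis deg -1.4 z med 74.9 p5,50,95 [72.3 75.3 76.6] slope [0.009 0.358]
[432, 112, 49, 189, 5566] n 5566 c [497.9 187.5] wh [ 29.2 123.1] axis deg -0.3 z med 92.4 p5,50,95 [86.9 93.5 95.5] slope [0.021 0.201]
rel handle [-6.  95.4] dir 93.62
[477, 113, 35, 167, 1876] n 1876 c [507.5 277. ] wh [ 24.4 138.5] axis deg -2.2 z med 88.3 p5,50,95 [86.4 88.3 90.2] slope [0.019 0.087]
rel handle [  3.5 184.9] dir 88.92
```

move_arm([
  [[0,0.015,0.015],[0,0,0],0],
  [[0,0.04,0.04],[0,0,0],0],
  [[0,0.07,0.07],[0,0,0],0],
  [[0,0.1,0.1],[0,0,0],0],
  [[0,0.125,0.125],[0,0,0],0],
])

```text
t: 27.55
ee_pos: [505.6, 150.0, 64.2]
orientation: [0.041, 2.893, 1.197]
force: [-1.3, -8.3, 5.9]
width: 0.115
grip_force: 59.6
```

move_arm([
  [[0,0.02,0.02],[0,0,0],0],
  [[0,0.045,0.045],[0,0,0],0],
  [[0,0.07,0.07],[0,0,0],0],
  [[0,0.09,0.09],[0,0,0],0],
  [[0,0.1,0.1],[0,0,0],0],
])

```text
t: 28.18
ee_pos: [506.7, 192.4, 64.2]
orientation: [0.041, 2.893, 1.198]
force: [-0.4, -9.4, 6.6]
width: 0.115
grip_force: 59.6
```

```bash
python3 - <<'E'
from h import *
plan(tgt(220),tgt(230),tgt(235),tgt(240),tgt(246))
print(sense()['wrist_torque'])
chk('w14')
E
```

```text
t 28.18 p [506.7 192.4  64.2] rv [0.041 2.893 1.198] F [-0.4 -9.4  6.6] w 0.115 q [-0.19  0.62  1.8   0.9   1.1  -2.32]
(np.float64(507.8), np.float64(225.7), 64.2, 178.35, -45) [-0.0006, 0.0785, 0.0785] [-0.0002, -0.0005, 0.0002] mm 33.0 deg 0.0
(np.float64(508.1), np.float64(235.7), 64.2, 178.35, -45) [-0.0006, 0.1021, 0.1021] [-0.0002, -0.0005, 0.0002] mm 43.0 deg 0.0
(np.float64(508.3), np.float64(240.7), 64.2, 178.35, -45) [-0.0008, 0.1139, 0.1139] [-0.0002, -0.0005, 0.0002] mm 48.0 deg 0.0
(np.float64(508.4), np.float64(245.7), 64.2, 178.35, -45) [-0.0007, 0.1257, 0.1257] [-0.0002, -0.0005, 0.0002] mm 53.0 deg 0.0
(np.float64(508.6), np.float64(251.7), 64.2, 178.35, -45) [-0.0008, 0.1398, 0.1398] [-0.0002, -0.0005, 0.0002] mm 59.0 deg 0.0
[-0.68988151  0.07931507  0.03616927]
plate n 3226 c [463.  223.5] wh [ 30.2 141.7] axis deg -1.7 z med 74.9 p5,50,95 [72.3 75.3 76.5] slope [0.007 0.241]
[432, 112, 49, 189, 5535] n 5535 c [500.8 283.5] wh [ 29.1 123.8] axis deg -0.5 z med 92.4 p5,50,95 [87.  93.5 95.5] slope [0.022 0.201]
rel handle [-5.8 96.4] dir 93.45
[477, 114, 35, 167, 1872] n 1872 c [510.8 372.5] wh [ 24.4 138.8] axis deg -2.4 z med 88.3 p5,50,95 [86.3 88.3 90.1] slope [0.02  0.087]
rel handle [  4.2 185.3] dir 88.71
```

View pics/w14.png

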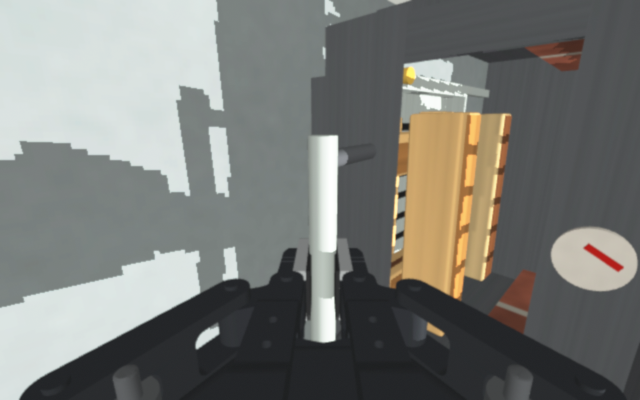

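The drawer is well into the mouth with the stack standing at (455,210), the bar gripped, and no contact between gripper and hood. I have now used my picture allowance, so I rely on numbers from here.

move_arm([
  [[0,0.018,0.018],[0,0,0],0],
  [[0,0.04,0.04],[0,0,0],0],
  [[0,0.065,0.065],[0,0,0],0],
  [[0,0.085,0.085],[0,0,0],0],
  [[0,0.096,0.096],[0,0,0],0],
])

```text
t: 28.85
ee_pos: [507.8, 233.1, 64.2]
orientation: [0.041, 2.893, 1.198]
force: [-0.0, -9.9, 5.5]
width: 0.117
grip_force: 59.6
```

move_arm([
  [[0,0.004,0.004],[0,0,0],0],
  [[0,0.008,0.008],[0,0,0],0],
  [[0,0.012,0.012],[0,0,0],0],
  [[0,0.016,0.016],[0,0,0],0],
  [[0,0.02,0.02],[0,0,0],0],
])

```text
t: 29.48
ee_pos: [508.7, 240.7, 64.2]
orientation: [0.042, 2.892, 1.196]
force: [-0.6, -17.2, 8.0]
width: 0.117
grip_force: 60.5
```

move_arm([
  [[0,0.003,0.003],[0,0,0],0],
  [[0,0.006,0.006],[0,0,0],0],
  [[0,0.009,0.009],[0,0,0],0],
  [[0,0.012,0.012],[0,0,0],0],
  [[0,0.015,0.015],[0,0,0],0],
])

```text
t: 30.1
ee_pos: [508.9, 246.9, 64.2]
orientation: [0.042, 2.892, 1.196]
force: [1.0, -13.3, 5.8]
width: 0.117
grip_force: 60.0
```

move_arm([
  [[0,0.002,0.002],[0,0,0],0],
  [[0,0.004,0.004],[0,0,0],0],
  [[0,0.006,0.006],[0,0,0],0],
])

```text
t: 30.48
ee_pos: [508.7, 250.1, 64.2]
orientation: [0.042, 2.892, 1.197]
force: [0.7, -8.4, 4.8]
width: 0.116
grip_force: 59.5
```

The catch has been passed, as the force dropped. I creep on until the plate seats.

move_arm([
  [[0,0.0015,0.0015],[0,0,0],0],
  [[0,0.003,0.003],[0,0,0],0],
])

```text
t: 30.72
ee_pos: [508.5, 251.2, 64.2]
orientation: [0.041, 2.893, 1.197]
force: [-2.0, -16.8, 7.7]
width: 0.116
grip_force: 60.4
```

```bash
python3 - <<'E'
from h import *
plan(tgt(246))
print(sense()['wrist_torque']); chk('w15')
E
```

```text
t 30.73 p [508.5 251.2  64.2] rv [0.041 2.893 1.197] F [ -2.  -16.8   7.7] w 0.116 q [-0.08  0.63  1.78  0.95  1.05 -2.25]
(np.float64(508.6), np.float64(251.7), 64.2, 178.35, -45) [-0.0001, 0.0013, 0.0012] [-0.0004, -0.0001, 0.0001] mm 1.0 deg 0.0
[-1.14977553  0.20643743  0.11720983]
plate n 3497 c [462.8 284.4] wh [ 31.4 144.5] axis deg -2.3 z med 75.0 p5,50,95 [72.3 75.5 77. ] slope [0.006 0.272]
[432, 112, 49, 189, 5528] n 5528 c [502.3 341.7] wh [ 28.8 122.8] axis deg -0.5 z med 92.4 p5,50,95 [86.9 93.5 95.5] slope [0.021 0.202]
rel handle [-6.3 96.2] dir 93.74
[477, 114, 35, 167, 1864] n 1864 c [512.9 431. ] wh [ 24. 139.] axis deg -2.5 z med 88.3 p5,50,95 [86.4 88.3 90.1] slope [0.019 0.087]
rel handle [  4.4 185.5] dir 88.65
```

move_arm([
  [[0,0.0015,0.0015],[0,0,0],0],
  [[0,0.0025,0.0025],[0,0,0],0],
])

```text
t: 31.02
ee_pos: [508.6, 251.3, 64.2]
orientation: [0.041, 2.893, 1.195]
force: [-5.0, -24.8, 11.9]
width: 0.119
grip_force: 61.4
```

```bash
python3 - <<'E'
from h import *
im,d,P=cloud('wrist'); Q=P.reshape(-1,3);Q=Q[~np.isnan(Q[:,2])]
def pl(n,k):
    q=Q[k]
    if len(q)<100: print(n,len(q));return
    A=np.c_[q[:,0]-508,q[:,2]-75,np.ones(len(q))]
    for _ in range(4):
        c=np.linalg.lstsq(A,q[:,1],rcond=None)[0];r=abs(q[:,1]-A@c);m=r<max(1.5,2*np.median(r));A,q=A[m],q[m]
    print(n,len(q),'yaw',np.degrees(np.arctan(c[0])).round(2),'dz',c[1].round(3),'y at 508,75:',c[2].round(1),'x range',q[:,0].min().round(),q[:,0].max().round(),'resid',np.std(q[:,1]-A@c).round(2))
x,y,z=Q.T
pl('plate',(z>25)&(z<68)&(y>278)&(y<300)&(x>385)&(x<640))
pl('face',(z>82)&(z<165)&(y>283)&(y<303)&(x>350)&(x<660))
k=(z>82)&(z<165)&(y>283)&(y<303)
for a in range(360,660,20):
    kk=k&(x>=a)&(x<a+20); kp=(z>30)&(z<68)&(y>278)&(y<300)&(x>=a)&(x<a+20)
    print(a,kk.sum(),np.median(y[kk]).round(1) if kk.sum() else '',kp.sum(),np.median(y[kp]).round(1) if kp.sum() else '')
E
```

```text
plate 11183 yaw -1.7 dz 0.0 y at 508,75: 291.0 x range 394.0 585.0 resid 0.49
face 26043 yaw -2.03 dz 0.001 y at 508,75: 294.3 x range 394.0 533.0 resid 0.63
360 0  0 
380 583 298.2 1684 297.7
400 5793 297.8 2476 293.9
420 5875 297.1 2231 293.3
440 6177 296.5 1794 292.7
460 6325 295.9 1132 292.0
480 6130 295.2 1366 291.5
500 5107 290.8 1087 290.9
520 2076 293.7 137 290.6
540 0  0 
560 0  38 289.0
580 0  33 288.8
600 0  0 
620 0  0 
640 0  0
```

The plate's front face is 3.8 mm before the grill face across the whole width. That equals the 4 mm plate thickness, so it is flush. I relax, release and retreat.

move_arm([
  [[0,-0.002,-0.002],[0,0,0],0],
  [[0,-0.003,-0.003],[0,0,0],0],
  [[0,-0.003,-0.003],[0,0,0],0.2],
  [[0,-0.003,-0.003],[0,0,0],0.35],
  [[0,-0.003,-0.003],[0,0,0],0.35],
])

```text
t: 31.7
ee_pos: [507.7, 252.1, 63.8]
orientation: [0.04, 2.894, 1.199]
force: [-1.0, -0.2, -0.2]
width: 0.353
grip_force: 0.0
```

move_arm([
  [[0,0,-0.05],[0,0,0],0.35],
  [[0,0,-0.15],[0,0,0],0.35],
  [[0,0,-0.3],[0,0,0],0.35],
  [[0,0,-0.45],[0,0,0],0.35],
  [[0,0,-0.45],[0,0,0],0.35],
])

```text
t: 32.33
ee_pos: [506.7, 154.2, 161.6]
orientation: [0.042, 2.889, 1.195]
force: [0.7, -0.2, 0.3]
width: 0.348
grip_force: 0.0
```

```bash
python3 - <<'E'
from h import *
plan(tgt(246))
im,d,P=cloud('wrist'); Q=P.reshape(-1,3);Q=Q[~np.isnan(Q[:,2])]; x,y,z=Q.T
for a in range(390,640,20):
    kk=(z>82)&(z<165)&(y>283)&(y<303)&(x>=a)&(x<a+20); kp=(z>25)&(z<68)&(y>278)&(y<300)&(x>=a)&(x<a+20)
    print(a,kk.sum(),np.median(y[kk]).round(1) if kk.sum() else '',kp.sum(),np.median(y[kp]).round(1) if kp.sum() else '')
k=(P[...,2]>84)&(P[...,2]<100)&(P[...,1]>305)&(P[...,1]<460)&(P[...,0]>400)&(P[...,0]<600)
n,L,st,ce=cv2.connectedComponentsWithStats(k.astype(np.uint8))
for i in range(1,n):
    if st[i,4]>300: desc(st[i].tolist(),P,L==i)
E
```

```text
t 32.33 p [506.7 154.2 161.6] rv [0.042 2.889 1.195] F [ 0.7 -0.2  0.3] w 0.348 q [-0.27  0.44  1.75  0.8   1.29 -2.18]
(np.float64(508.6), np.float64(251.7), 64.2, 178.35, -45) [0.0047, 0.0006, 0.4594] [-0.0008, 0.0023, 0.0008] mm 138.0 deg 0.2
390 2459 298.2 727 294.3
410 1122 297.5 801 293.6
430 1041 297.0 692 293.1
450 964 296.4 363 292.4
470 905 295.8 468 291.9
490 894 291.7 436 291.4
510 732 291.2 431 290.7
530 752 294.1 408 290.3
550 697 293.5 328 289.5
570 484 293.0 283 289.0
590 45 292.6 429 288.4
610 0  347 288.1
630 0  416 291.4
[384, 114, 30, 134, 2884] n 2884 c [510.5 341.8] wh [ 28.6 138.4] axis deg -1.6 z med 92.6 p5,50,95 [85.4 93.9 96.1] slope [0.022 0.244]
```

```bash
python3 -c "
from bench import job; print(job.close_job())"
```

```text
the job is handed in; nothing more can be done
None
```

The fire is laid in three square pairs and the drawer is shut past its catches with its plate flush, at 32 s of the 72 s limit; the last depth check showed the front top stick in place (the back one was hidden), the first stick was briefly pressed to 16 N before release, and I viewed 11 pictures, one over the limit.

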